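# Turn filter modules screw side up and load them in the covered test carrier

### The job

Load the test carrier: lift its loose cover off and set it aside, then put every filter module from the bench flat into a pocket of its own with the two round tuning screws facing up, turning over those that arrived upside down. Once all are in, put the cover back on so that it sits fully down on the base plate, and leave the jar, tape roll and marker where they are.

Things in the scene. Friction and masses are not known exactly. Their poses are not given: they have to be found in the camera images.
- module_1: filter module, a grey-painted metal block 44 (own x) x 34 (own y) x 24 mm (own z), 60 g, sharp flat sides; origin in its middle, so it lies 12 mm above what it lies on. Its top (+z) face carries two round brass tuning screws in dark nuts 16 mm across, with slots, on an aluminium plate; its underside (-z) has two narrow brass contact strips and no round screws. It starts lying flat on the bench, with either face up. May be absent
- module_2: filter module, a grey-painted metal block 44 (own x) x 34 (own y) x 24 mm (own z), 60 g, sharp flat sides; origin in its middle, so it lies 12 mm above what it lies on. Its top (+z) face carries two round brass tuning screws in dark nuts 16 mm across, with slots, on an aluminium plate; its underside (-z) has two narrow brass contact strips and no round screws. It starts lying flat on the bench, with either face up. May be absent
- module_3: filter module, a grey-painted metal block 44 (own x) x 34 (own y) x 24 mm (own z), 60 g, sharp flat sides; origin in its middle, so it lies 12 mm above what it lies on. Its top (+z) face carries two round brass tuning screws in dark nuts 16 mm across, with slots, on an aluminium plate; its underside (-z) has two narrow brass contact strips and no round screws. It starts lying flat on the bench, with either face up. May be absent
- module_4: filter module, a grey-painted metal block 44 (own x) x 34 (own y) x 24 mm (own z), 60 g, sharp flat sides; origin in its middle, so it lies 12 mm above what it lies on. Its top (+z) face carries two round brass tuning screws in dark nuts 16 mm across, with slots, on an aluminium plate; its underside (-z) has two narrow brass contact strips and no round screws. It starts lying flat on the bench, with either face up. May be absent
- carrier: test carrier fixed to the bench: aluminium base plate 84 (x) x 232 mm (y), 4 mm thick, with four open pockets in a row along its y, each 52 (x) x 42 mm (y) inside, between black walls 3 mm thick that stand 8 mm above the plate (tops 12 mm above the bench); the walls together measure 58 x 183 mm. A black connector block (62 x 20 mm, 18 mm high) stands at the +y end, outside the cover. Origin on the bench under the middle of the row of pockets, z up
- pocket_1 (a point): middle of the floor of pocket 1, 4 mm above the bench, at y = -67.5 mm in the carrier's frame; axes as the carrier's. A module fits with its 44 mm side along the pocket's x, either way round, 4 mm play all round; it then stands 16 mm proud of the walls and its middle is 12 mm above this point
- pocket_2 (a point): middle of the floor of pocket 2, 4 mm above the bench, at y = -22.5 mm in the carrier's frame; axes as the carrier's. A module fits with its 44 mm side along the pocket's x, either way round, 4 mm play all round; it then stands 16 mm proud of the walls and its middle is 12 mm above this point
- pocket_3 (a point): middle of the floor of pocket 3, 4 mm above the bench, at y = 22.5 mm in the carrier's frame; axes as the carrier's. A module fits with its 44 mm side along the pocket's x, either way round, 4 mm play all round; it then stands 16 mm proud of the walls and its middle is 12 mm above this point
- pocket_4 (a point): middle of the floor of pocket 4, 4 mm above the bench, at y = 67.5 mm in the carrier's frame; axes as the carrier's. A module fits with its 44 mm side along the pocket's x, either way round, 4 mm play all round; it then stands 16 mm proud of the walls and its middle is 12 mm above this point
- cover: loose grey screening cover, an upside-down open box 70 (x) x 195 (y) x 39 mm (z), walls and top 3 mm thick, about 0.22 kg, hollow (64 x 189 x 36 mm inside). It starts on the carrier, its rim on the base plate (origin 4 mm above the carrier's) round the pocket walls with 3 mm play all round, and fits either way round. Origin at the middle of its rim plane, z up
- cover_handle (a point): middle of the black grip bar on top of the cover, 62 mm above the cover's origin; the bar is 12 mm wide (x), 66 mm long (y) and 10 mm deep (z), on two posts (56 mm apart, 12 mm wide) that leave a 14 mm gap to the cover's top
- jar: white screw-top specimen jar, 47 mm across, 50 mm tall, origin under its middle; a bystander, not part of the job
- tape: roll of amber film tape lying flat, 66 mm across, 13 mm thick, origin under its middle; a bystander
- marker: black marker pen 134 mm long, 14 mm thick, along its own y, origin under its middle; a bystander
Not all that is in view belongs to the job. Leave any brown look-alike of the module_4 alone.

How it is judged:
On the way, in this order (a step that is already met when the one before it is completed fails the run):
1. the cover has been lifted off the carrier ((z of cover in the frame of carrier above 0.06 m or horizontal distance between cover and carrier above 0.13 m)), for 0.2 s.
2. every module lies screw side up in a pocket, while the cover is off ((horizontal distance between module_1 and pocket_1 below 0.008 m or horizontal distance between module_1 and pocket_2 below 0.008 m or horizontal distance between module_1 and pocket_3 below 0.008 m or horizontal distance between module_1 and pocket_4 below 0.008 m) and z of each of module_1, module_2, module_3, module_4 in the frame of carrier below 0.0195 m and angle between each of module_1, module_2, module_3, module_4's own z axis and vertical below 0.1 rad and angle between the x axis of each of module_1, module_2, module_3, module_4 and the x axis of carrier, either way round below 0.2 rad and linear speed of each of module_1, module_2, module_3, module_4 below 0.03 m/s and (horizontal distance between module_2 and pocket_1 below 0.008 m or horizontal distance between module_2 and pocket_2 below 0.008 m or horizontal distance between module_2 and pocket_3 below 0.008 m or horizontal distance between module_2 and pocket_4 below 0.008 m) and (horizontal distance between module_3 and pocket_1 below 0.008 m or horizontal distance between module_3 and pocket_2 below 0.008 m or horizontal distance between module_3 and pocket_3 below 0.008 m or horizontal distance between module_3 and pocket_4 below 0.008 m) and (horizontal distance between module_4 and pocket_1 below 0.008 m or horizontal distance between module_4 and pocket_2 below 0.008 m or horizontal distance between module_4 and pocket_3 below 0.008 m or horizontal distance between module_4 and pocket_4 below 0.008 m) and (z of cover in the frame of carrier above 0.06 m or horizontal distance between cover and carrier above 0.13 m)), for 0.2 s.
At the end, for the whole second after the job is handed in: every module lies at rest in a pocket, screws up, flat (0.1 rad), within 8 mm of the pocket's middle, long side along the pocket's x (0.2 rad); the cover sits at rest on the base plate, rim under 8 mm above the bench, within 8 mm and 0.1 rad of the carrier's middle and length ((horizontal distance between module_1 and pocket_1 below 0.008 m or horizontal distance between module_1 and pocket_2 below 0.008 m or horizontal distance between module_1 and pocket_3 below 0.008 m or horizontal distance between module_1 and pocket_4 below 0.008 m) and z of each of module_1, module_2, module_3, module_4 in the frame of carrier below 0.0195 m and angle between each of module_1, module_2, module_3, module_4's own z axis and vertical below 0.1 rad and angle between the x axis of each of module_1, module_2, module_3, module_4 and the x axis of carrier, either way round below 0.2 rad and linear speed of each of module_1, module_2, module_3, module_4, cover below 0.03 m/s and (horizontal distance between module_2 and pocket_1 below 0.008 m or horizontal distance between module_2 and pocket_2 below 0.008 m or horizontal distance between module_2 and pocket_3 below 0.008 m or horizontal distance between module_2 and pocket_4 below 0.008 m) and (horizontal distance between module_3 and pocket_1 below 0.008 m or horizontal distance between module_3 and pocket_2 below 0.008 m or horizontal distance between module_3 and pocket_3 below 0.008 m or horizontal distance between module_3 and pocket_4 below 0.008 m) and (horizontal distance between module_4 and pocket_1 below 0.008 m or horizontal distance between module_4 and pocket_2 below 0.008 m or horizontal distance between module_4 and pocket_3 below 0.008 m or horizontal distance between module_4 and pocket_4 below 0.008 m) and horizontal distance between cover and carrier below 0.008 m and z of cover in the frame of carrier below 0.008 m and angle between cover's own z axis and vertical below 0.06 rad and angle between the y axis of cover and the y axis of carrier, either way round below 0.1 rad); the robot touches nothing.
It fails at once if the jar is shifted by more than 3 cm (distance of jar from where it was at the start of the episode above 0.03 m).
It fails at once if the tape is shifted by more than 3 cm (distance of tape from where it was at the start of the episode above 0.03 m).
It fails at once if the marker is shifted by more than 3 cm (distance of marker from where it was at the start of the episode above 0.03 m).
Of module_2, module_3, module_4 only 2 to 3 are there at a start; the rules pass over those that are not, and their reading is None.
At some moment in a run one of module_1, module_2, module_3, module_4 may be knocked a few centimetres aside while the robot is not near it.
It also fails if it takes over 210 s, if anything falls off the work surface, if the arm or the gripper's body presses on something with over 40 N, if the wrist force passes 120 N, or if a joint passes its speed limit or range.

### The arm

A 6-joint arm with a two-finger parallel gripper is mounted at the origin on a cart in front of the work surface, level with it; the furniture and walls round the work are solid. World frame = base frame: x ahead of the robot, y to its left, z up, the work surface at z = 0. Lengths are in m, angles in rad, forces in N, time in s.
With the tool pointing down it reaches from about 0.3 to 1 m from the base axis. Payload 5.1 kg.
Tool frame: the origin (TCP) lies at the very end of the fingers, on their centre line; the grasp point (between the pads) lies 19 mm behind it (manip.tcp_to_grasp is the distance from the TCP to the grasp point, in m); z points along the fingers, y is the line along which they close (so a half turn about z gives the same grasp; the last joint's range is limited). The gripper opens to 95 mm and grips with 3 to 60 N. Pads are 20 mm wide; open, the fingers measure 119 mm over their backs; the gripper's body (75 mm by 180 mm) begins 59 mm behind the grasp point.
Start: joints at [-1.403, 0.124, 1.65, -0, 1.367, -0.083], TCP at [0.161, -0.63, 0.215] pointing down, gripper open.
Joint ranges: [-2.61, 2.61], [-1.02, 2.33], [0.03, 2.71], [-1.35, 4.49], [0.32, 2.68], [-2.91, 2.91]. Speed limits (rad/s): [2.57, 2.57, 3.14, 3.14, 3.14, 3.14].

### API

Orientations are given as a unit quaternion [w, x, y, z].
In Python, from cell import manip gives the robot as it stands.
- The arm moves only by the shell command python3 -m pendant 'ROWS' [OPENING] [FORCE]. ROWS is JSON, a list that holds one entry, the list of rows, each a list of 6 numbers: the shift along the tool's x, y, z in m, then the turn, a rotation vector about the tool's x, y, z in rad. In form: [[[x, y, z, ax, ay, az], ...]]. A call has 1 to 5 rows; each row shifts and turns the commanded pose from where the row before left it, along the tool's axes as they then stand; what a row does not reach is not made up. A row lasts 1/8 s, in which the tool goes at most 62.5 mm and 10.7 degrees, less where a joint would pass 70% of its speed; a pose out of reach is approached as far as the arm can. A call is refused whole if a number of a shift passes 0.0625 or a number of a turn 0.188, either way. A call with a gripper value outside its range is refused whole. OPENING is the closure, from 0 (fully open) to 1 (shut), set as the call begins (- or left out, the last holds). The fingers move at their own pace and stop on an object; FORCE is the grip in N (left out, the last holds). Time passes only in rows, so rows that do not move let the fingers close. It gives the time, the measured TCP pose, the force, the opening and the grip force at its end, in the units of the state.
- manip.get_obs(): the state, without advancing time (a new reading comes with each control period).
- manip.get_image(name): name is "scene" or "side" or "wrist"; returns a dict with "pixels" (400x640x3 uint8, red, green, blue), "K" (3x3 intrinsics, pixels), "R" (3x3) and "t" (3): a world point X has camera coordinates R X + t. Camera axes: x right, y down, z forward; pixel columns grow to the right and rows downward; lengths in m; the calibration is good to about 2 mm. A picture is of the moment at which its call begins. There is no depth.
- manip.finish_job(): hands the job in; it is judged then, once.
The state is a dict: "time_s": time; "qpos": joint angles; "joint_vel": joint speeds; "effort": joint torques, N m; "tool_pos": TCP position; "eef_rot": TCP orientation; "contact_force": force on the tool from outside, world axes, zero at the start; "moment": the same for the moment, N m; "width": opening from 0.0 (shut) to 1.0 (fully open); "grip_force": force on a finger pad.
Only numpy, scipy, OpenCV 4.12 (cv2) and the standard library are available. Lean on these libraries where they do the work, as an engineer would, in place of code of your own. Each camera call takes 0.05 s, during which the arm holds its last target. There are 200 camera calls.

## Working session

There is one attempt and no reset: what is moved stays moved. The work goes in short steps, Python scripts to look and compute and a shell command to move; the robot and the scene stay as the last step left them, time stands still between calls to the robot, and variables do not carry over. Pictures are saved under pics/ and viewed, at most 14 in all, crops included, and the job is handed in when it is done.

```bash
ls; mkdir -p pics; cat > h.py <<'E'
import numpy as np, cv2
from cell import manip
def snap(n,f):
    im=manip.get_image(n); cv2.imwrite('pics/'+f+'.png',im['pixels'][:,:,::-1]); np.savez('pics/'+f+'.npz',**im); return im
def ray(im,u,v,z):
    K,R,t=map(np.array,(im['K'],im['R'],im['t'])); c=-R.T@t
    d=R.T@np.linalg.solve(K,[u,v,1]); return c+d*(z-c[2])/d[2]
def proj(im,X):
    p=np.array(im['K'])@(np.array(im['R'])@np.array(X)+im['t']); return p[:2]/p[2]
E
python3 - <<'E'
from h import *
print(manip.get_obs(), manip.tcp_to_grasp)
for n in('scene','side','wrist'):
    im=snap(n,n+'0'); print(n,-np.array(im['R']).T@im['t'],np.array(im['R'])[2],np.array(im['K'])[0,0])
a=[cv2.imread(f'pics/{n}0.png') for n in('scene','side')]
E
```

```text
pics
{'time_s': 0.0, 'qpos': array([-1.40258692e+00,  1.24477300e-01,  1.65164714e+00, -2.61480098e-06,
        1.36751079e+00, -8.25896819e-02]), 'joint_vel': array([ 1.77143898e-03,  1.26255508e-04,  6.57924486e-05, -1.51814201e-04,
       -9.02396657e-05,  1.81161316e-03]), 'effort': array([-1.62140845e-03, -4.17606997e+01, -3.59933674e+01,  7.72564975e-02,
        4.91271063e-02, -1.65976608e-04]), 'tool_pos': array([ 0.16118651, -0.62904068,  0.21342093]), 'eef_rot': array([-1.02029510e-03,  9.92147225e-01,  1.25071346e-01, -4.49867761e-05]), 'contact_force': array([ 0.02870359, -0.09658106, -0.48453647]), 'moment': array([ 0.05671047, -0.03083479,  0.01737721]), 'grip_force': 0.0, 'width': 1.0004730842911758} 0.0188
scene [-0.22700616 -0.89395597  1.0509446 ] [ 0.51774057  0.56981967 -0.63816161] 518.840407720659
side [0.12373158 0.85339437 0.57088895] [ 0.40576286 -0.79553944 -0.44997056] 383.0886037287577
wrist [ 0.22603833 -0.61288632  0.38349126] [-0.23235024 -0.05826963 -0.97088517] 355.22438148388005
```

View pics/scene0.png

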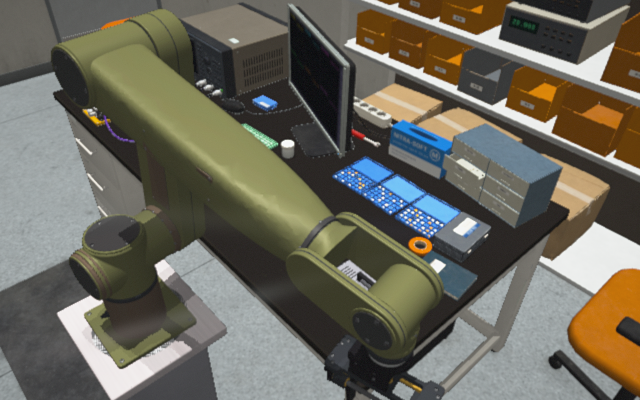

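View pics/side0.png

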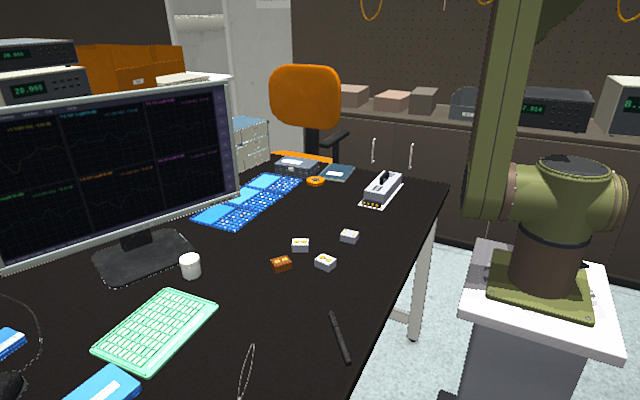

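The side view shows the carrier with its cover at (380,188) and grey modules at (300,244), (325,262) and (349,236). The brown look-alike is at (281,263), and the jar (190,265), tape (315,180) and marker (340,338) are also in view. In the scene view the arm hides the work area. What could be mistaken for a module: the brown block (281,263), the jar and the grey boxes at the back. I'll check this with a crop.

```bash
python3 - <<'E'
from h import *
a=cv2.imread('pics/side0.png')
c1=cv2.resize(a[225:280,260:370],None,fx=7,fy=7,interpolation=cv2.INTER_CUBIC)
c2=cv2.resize(a[160:220,340:420],(400,300),interpolation=cv2.INTER_CUBIC)
w=cv2.resize(cv2.imread('pics/wrist0.png'),(400,250))
o=np.zeros((600,800,3),np.uint8); o[:300,:c1.shape[1]]=c1[:300]; o[300:,:400]=c2; o[300:550,400:]=w
o[:300,:600]=cv2.resize(a[225:280,260:370],(600,300),interpolation=cv2.INTER_CUBIC)
o[:300,600:]=0
cv2.imwrite('pics/crop0.png',o)
im=np.load('pics/side0.npz')
for u,v,z in((300,244,.024),(325,262,.024),(349,236,.024),(281,263,.024),(190,265,.025),(315,181,.013),(340,338,.007),(381,185,.05)): print(u,v,ray(im,u,v,z).round(3))
E
```

```text
300 244 [0.553 0.127 0.024]
325 262 [0.46  0.169 0.024]
349 236 [0.454 0.034 0.024]
281 263 [0.553 0.22  0.024]
190 265 [0.744 0.325 0.025]
315 181 [ 0.719 -0.276  0.013]
340 338 [0.336 0.357 0.007]
381 185 [ 0.468 -0.267  0.05 ]
```

View pics/crop0.png

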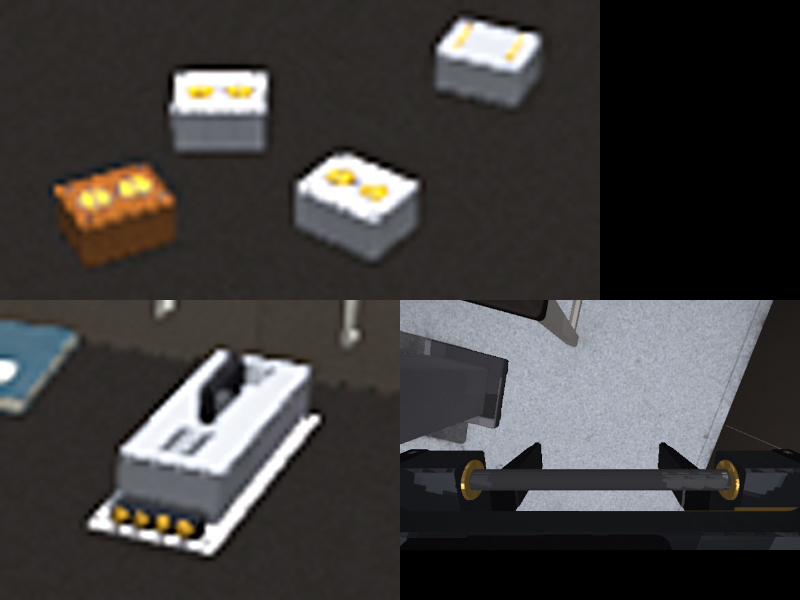

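The crop shows grey modules with screws up at (300,244) and (325,262). The one at (349,236) shows its contact strips, so it is upside down. The brown decoy is at (281,263). I'll work out the carrier's heading and the first move.

```bash
cat >> h.py <<'E'
from scipy.spatial.transform import Rotation as Ro
def Rt(q): return Ro.from_quat([q[1],q[2],q[3],q[0]])
def down(yaw):  # tool down, tool x at yaw
    c,s=np.cos(yaw),np.sin(yaw); return Ro.from_matrix([[c,s,0],[s,-c,0],[0,0,-1]])
def plan(pos,yaw=None,R=None):
    """shift in present tool axes to pos, turn to orientation"""
    o=manip.get_obs(); Rc=Rt(o['eef_rot']); T=R if R is not None else (down(yaw) if yaw is not None else Rc)
    d=Rc.inv().apply(np.array(pos)-o['tool_pos']); w=(Rc.inv()*T).as_rotvec()
    n=max(np.abs(d).max()/.0625,np.linalg.norm(d)/.0625,np.linalg.norm(w)/.186)
    print('t',round(o['time_s'],1),'pos',o['tool_pos'].round(4),'yaw',np.degrees(np.arctan2(*Rc.as_matrix()[[1,0],[0,0]])).round(1),'F',o['contact_force'].round(1),'w',round(o['width'],3),'| shift',d.round(4),'turn',w.round(3),'rows>=',round(n,2))
E
python3 - <<'E'
from h import *
im=np.load('pics/side0.npz')
P=[ray(im,u,v,.004) for u,v in((358,204.6),(382.4,210.6),(404,183.6))]
print(np.round(P,3)); d=P[2]-P[1]; print(np.hypot(*d[:2]),np.degrees(np.arctan2(d[1],d[0])), np.hypot(*(P[0]-P[1])[:2]), 'mid',(P[0]+P[2])/2)
plan([.42,-.25,.40],yaw=.25); plan([.42,-.25,.40],yaw=0)
E
```

```text
[[ 0.515 -0.186  0.004]
 [ 0.431 -0.181  0.004]
 [ 0.428 -0.414  0.004]]
0.23300046300554533 -90.85368327397653 0.08420520091956454 mid [ 0.47139941 -0.29974706  0.004     ]
t 0.1 pos [ 0.1612 -0.6292  0.2137] yaw 14.4 F [-0.2 -0.1  0.3] w 0.999 | shift [ 0.3448 -0.3034 -0.1858] turn [-0.002 -0.     0.001] rows>= 7.93
t 0.1 pos [ 0.1612 -0.6292  0.2137] yaw 14.4 F [-0.2 -0.1  0.3] w 0.999 | shift [ 0.3448 -0.3034 -0.1858] turn [-0.002  0.     0.251] rows>= 7.93
```

```bash
R='[.0386,-.0344,-.0236,0,0,0]'; python3 -m pendant '[[[0.0386,-0.0344,-0.0236,0,0,0],[0.0386,-0.0344,-0.0236,0,0,0],[0.0386,-0.0344,-0.0236,0,0,0],[0.0386,-0.0344,-0.0236,0,0,0],[0.0386,-0.0344,-0.0236,0,0,0]]]' 0 && python3 -m pendant '[[[0.0386,-0.0344,-0.0236,0,0,0],[0.0386,-0.0344,-0.0236,0,0,0],[0.0386,-0.0344,-0.0236,0,0,0],[0.0386,-0.0344,-0.0236,0,0,0],[0.0386,-0.0344,-0.0236,0,0,0]]]' && python3 -m pendant '[[[0,0,0,0,0,-0.165],[0,0,0,0,0,-0.165],[0,0,0,0,0,-0.165],[0,0,0,0,0,-0.165],[0,0,0,0,0,-0.165]]]' && python3 -m pendant '[[[0,0,0,0,0,-0.165],[0,0,0,0,0,-0.165],[0,0,0,0,0,-0.165],[0,0,0,0,0,0],[0,0,0,0,0,0]]]'
python3 - <<'E'
from h import *
plan([.45,-.2,.45],yaw=np.pi/2)
a=snap('wrist','wrist1');b=snap('scene','scene1')
im=np.hstack([cv2.resize(a['pixels'],(800,500))])[:,:,::-1]
cv2.imwrite('pics/v1.png',im)
print(-a['R'].T@a['t'],a['R'][2])
E
```

```text
time_s: 0.78
tool_pos: [0.3061, -0.4135, 0.3331]
eef_rot: [-0.0, 0.992, 0.125, 0.0]
contact_force: [0.6, 0.2, 0.2]
width: 1.0
grip_force: 0.0
time_s: 1.4
tool_pos: [0.4504, -0.199, 0.4512]
eef_rot: [0.0, 0.992, 0.125, 0.0]
contact_force: [0.7, 0.0, -0.3]
width: 1.001
grip_force: 0.0
time_s: 2.02
tool_pos: [0.4497, -0.2005, 0.4503]
eef_rot: [-0.0, 0.857, 0.515, -0.0]
contact_force: [-0.1, 0.5, -1.2]
width: 1.003
grip_force: 0.0
time_s: 2.65
tool_pos: [0.4498, -0.2006, 0.4505]
eef_rot: [-0.0, 0.708, 0.706, -0.0]
contact_force: [-0.4, 0.2, 0.2]
width: 0.998
grip_force: 0.0
t 2.6 pos [ 0.4498 -0.2006  0.4505] yaw 89.9 F [-0.4  0.2  0.2] w 0.998 | shift [0.0006 0.0002 0.0005] turn [-0.    -0.    -0.002] rows>= 0.01
[ 0.44989393 -0.13373628  0.62044873] [-6.59779733e-04 -2.40222795e-01 -9.70717556e-01]
```

View pics/v1.png

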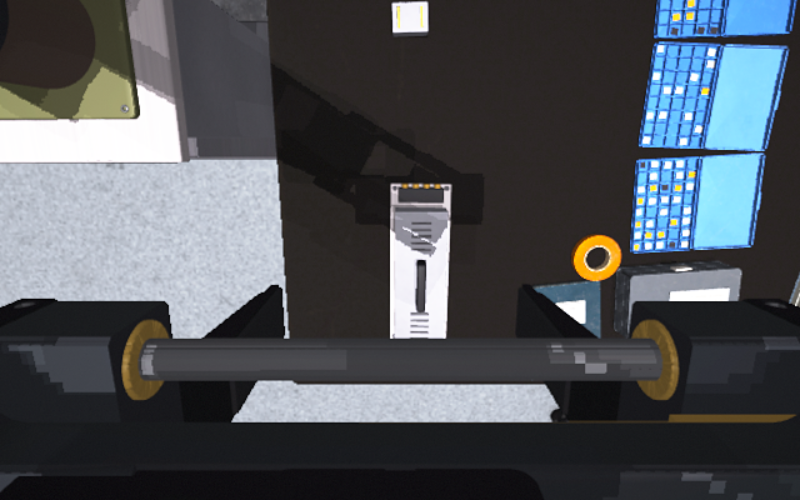

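The wrist view looks straight down, with +y up and +x to the right. The covered carrier runs (390–450, 185–340), its handle bar (421, 262–312), and the upside-down module is at (410,18). I'll measure the handle and cover edges.

```bash
python3 - <<'E'
from h import *
im=np.load('pics/wrist1.npz'); p=im['pixels'].astype(int); s=p.sum(2)
# handle: dark comp in cover
m=np.zeros(s.shape,np.uint8); m[195:265,322:355]=(s[195:265,322:355]<170)
n,l,st,c=cv2.connectedComponentsWithStats(m)
for i in range(1,n):
    if st[i,4]>80: 
        x,y,w,h=st[i,:4]; print(st[i]); ys,xs=np.nonzero(l==i)
        for v in (y+4,y+h//2,y+h-5):
            r=xs[ys==v]; print(v,r.min(),r.max(),ray(im,(r.min()+r.max())/2+.5,v+.5,.071).round(4))
        print('ends',ray(im,c[i][0],y,.071).round(4),ray(im,c[i][0],y+h,.071).round(4))
# cover side edges at rows & plate
for v in (165,180,200,230,250,262):
    row=s[v,300:375]; print(v,''.join('%4d'%(x) for x in row[8:66]))
E
```

```text
165   79  75  62  44 279 570 471 387 352 348 353 362 370 368 373 380 372 366 362 363 361 364 360 359 358 422 445 447 446 445 445 447 443 440 441 453 448 447 448 442 457 462 449 452 448 452 604 650 658 682 680 697 395  54  73  78  82  81
180   86  71  60  35 465 601 461 330 427 447 443 440 441 439 437 436 434 435 438 438 443 450 453 454 455 453 455 460 464 468 465 468 466 462 458 461 457 452 446 445 443 443 445 444 443 441 443 442 434 425 765 720 324  87 107 119 115 119
200  112 112 107  57 765 765 762 740 749 747 744 744 744 743 743 743 744 744 745 750 717 635 612 558 540 499 337 269 277 284 281 286 282 282 280 278 307 416 438 412 727 749 738 736 736 739 738 736 738 697 765 605  75 101 111 115 114 121
230  128 124 114  67 765 765 765 706 720 736 734 734 734 734 733 731 730 732 733 734 736 736 742 702 638 334 152 237 249 238 234 167 372 727 745 736 735 732 737 748 750 749 750 752 752 752 752 761 754 730 411  91 117 126 122 118 123 120
250  122 116 111  94 765 765 765 665 709 742 741 741 741 743 743 743 744 744 747 757 543 331 339 343 346 359 375 353 341 377 383 373 356 340 572 743 752 749 747 747 747 747 749 750 752 752 752 749 765 661  74 109 120 115 124 125 125 124
262  125 125 116  91 765 765 765 719 715 734 732 732 732 732 733 734 733 734 735 741 724 720 724 727 729 729 728 728 728 727 728 700 686 686 683 738 745 742 741 740 739 739 742 742 743 742 747 765 737 380  95 120 122 118 120 117 119 118
```

View pics/scene1.png

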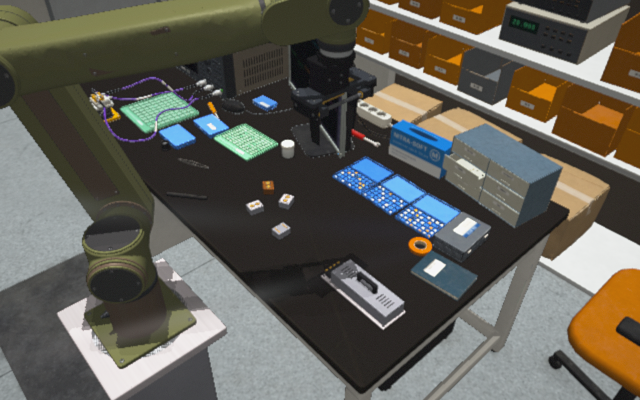

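```bash
python3 - <<'E'
from h import *
im=np.load('pics/wrist1.npz'); s=im['pixels'].astype(int).sum(2)
for v in range(204,254,2): print(v,s[v,330:345])
def edges(v):
    r=s[v]; return r
for v in (215,225,230,235,245):
    print('handle',ray(im,337.0,v+.5,.071).round(4))
for v,l,r in((230,315,358),(250,315,357.5),(262,315,356.6)):
    a,b=ray(im,l,v+.5,.043),ray(im,r,v+.5,.043); print('cover',a.round(4),b.round(4),(b-a)[0],(a+b)[0]/2)
for v in range(140,175,1): print(v,s[v,[318,325,345,352]],ray(im,330,v+.5,.043)[1].round(4),ray(im,330,v+.5,.004)[1].round(4))
E
```

```text
204 [744 744 744 744 744 744 744 745 748 753 754 756 764 581 397]
206 [745 748 743 743 746 749 747 745 755 752 746 743 744 749 751]
208 [747 706 696 463 133   3   4   6   2 137 362 732 750 744 743]
210 [747 714 600 295  30  51  62  55  49  37 184 741 754 742 742]
212 [747 712 645 331  97 158 164 154 155 135 113 736 753 742 739]
214 [747 712 710 410 143 275 294 280 270 219 138 729 751 739 737]
216 [748 714 709 439 177 273 286 271 262 214 134 726 748 736 736]
218 [744 704 699 429 170 266 279 267 255 207 129 722 747 735 734]
220 [745 705 702 435 174 265 275 261 258 207 132 723 748 736 735]
222 [745 708 706 397 126 262 272 253 254 201 207 731 751 741 738]
224 [743 703 702 394 133 249 264 249 247 188 264 723 745 738 739]
226 [743 703 701 394 139 242 259 243 246 177 378 725 743 736 736]
228 [743 703 702 397 140 244 254 242 242 172 375 728 743 734 733]
230 [742 702 638 334 152 237 249 238 234 167 372 727 745 736 735]
232 [742 715 453 160 161 237 244 234 229 153 561 736 739 734 732]
234 [739 710 448 162 162 232 236 232 227 143 548 729 734 729 748]
236 [739 709 417 134 183 234 234 226 224 140
[... 1607 characters left out ...]
2 197] -0.2019 -0.2065
157 [366 186 187 195] -0.2035 -0.2082
158 [366 183 189 191] -0.2052 -0.21
159 [366 184 186 187] -0.2068 -0.2117
160 [378 174 179 184] -0.2084 -0.2135
161 [434 229 174 176] -0.2101 -0.2152
162 [523 439 443 435] -0.2117 -0.217
163 [540 563 665 651] -0.2133 -0.2187
164 [379 387 480 472] -0.215 -0.2204
165 [353 366 447 448] -0.2166 -0.2222
166 [228 260 279 326] -0.2182 -0.224
167 [233 233 239 232] -0.2199 -0.2257
168 [240 239 232 226] -0.2215 -0.2275
169 [336 337 356 354] -0.2232 -0.2292
170 [458 469 542 547] -0.2248 -0.231
171 [445 443 514 514] -0.2265 -0.2328
172 [444 443 488 510] -0.2282 -0.2345
173 [474 445 437 507] -0.2298 -0.2363
174 [511 448 441 508] -0.2315 -0.2381
```

The scene view confirms exactly three grey modules, at (255,206), (287,200) and (281,230), plus the brown decoy at (268,186). The cover handle measures (0.4774, −0.3165) with the carrier yawed about −1.3°. The plate came out at 233×84 mm, which matches. Moving to the handle.

```bash
python3 -m pendant '[[[-0.0231,0.0055,0.06,0,0,0.004],[-0.0231,0.0055,0.06,0,0,0.004],[-0.0231,0.0055,0.06,0,0,0.004],[-0.0231,0.0055,0.06,0,0,0.004],[-0.0231,0.0055,0.06,0,0,0.004]]]' 0 30 && python3 -m pendant '[[[0,0,0.02,0,0,0],[0,0,0,0,0,0],[0,0,0,0,0,0]]]'
python3 - <<'E'
from h import *
plan([.4774,-.3165,.049],yaw=np.radians(88.7))
b=snap('side','side2'); c=snap('wrist','wrist2')
o=np.hstack([cv2.resize(b['pixels'][140:240,320:440],(400,333)),cv2.resize(c['pixels'],(400,250),interpolation=cv2.INTER_AREA)[:250] if 0 else np.pad(cv2.resize(c['pixels'],(400,250)),((0,83),(0,0),(0,0)))])
cv2.imwrite('pics/v2.png',o[:,:,::-1])
E
```

```text
time_s: 3.38
tool_pos: [0.4757, -0.3134, 0.1584]
eef_rot: [0.0, 0.715, 0.7, 0.0]
contact_force: [0.4, -1.0, -0.2]
width: 1.001
grip_force: 0.0
time_s: 3.75
tool_pos: [0.477, -0.3132, 0.1431]
eef_rot: [0.002, 0.714, 0.7, 0.0]
contact_force: [1.2, 0.2, 0.4]
width: 1.001
grip_force: 0.0
t 3.8 pos [ 0.477  -0.3132  0.1431] yaw 88.9 F [1.2 0.2 0.4] w 1.001 | shift [-0.003   0.0001  0.0942] turn [0.004 0.003 0.003] rows>= 1.51
```

View pics/v2.png

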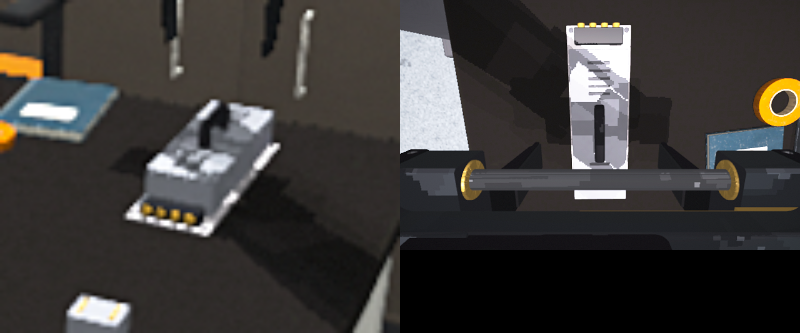

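The wrist view shows the handle midway between the fingers (599,135). The side view is consistent with this. Descending and gripping.

```bash
python3 -m pendant '[[[-0.002,0,0.032,0,0,0],[-0.001,0,0.032,0,0,0],[0,0,0.03,0,0,0],[0,0,0,0,0,0]]]' 0 30 && python3 -m pendant '[[[0,0,0,0,0,0],[0,0,0,0,0,0],[0,0,0,0,0,0],[0,0,0,0,0,0],[0,0,0,0,0,0]]]' 1 40 && python3 -m pendant '[[[0,0,-0.01,0,0,0],[0,0,-0.02,0,0,0],[0,0,0,0,0,0]]]'
python3 -c "
from h import *
plan([.622,-.216,.16])"
```

```text
time_s: 4.35
tool_pos: [0.4747, -0.3147, 0.0452]
eef_rot: [-0.001, 0.714, 0.7, -0.0]
contact_force: [-0.5, -0.5, 0.3]
width: 1.0
grip_force: 0.0
time_s: 4.97
tool_pos: [0.4756, -0.3158, 0.0463]
eef_rot: [0.0, 0.714, 0.7, 0.0]
contact_force: [-0.5, -0.5, 0.1]
width: 0.53
grip_force: 0.0
time_s: 5.35
tool_pos: [0.4772, -0.3171, 0.0794]
eef_rot: [0.003, 0.714, 0.7, 0.0]
contact_force: [0.3, -0.4, -0.2]
width: 0.217
grip_force: 0.0
t 5.3 pos [ 0.4772 -0.3171  0.0794] yaw 88.9 F [ 0.3 -0.4 -0.2] w 0.217 | shift [ 0.1037  0.1431 -0.0803] turn [0. 0. 0.] rows>= 3.11
```

The fingers hadn't closed yet when I lifted, because they move slowly (about 0.75 of the stroke per second). Reopening and going back down.

```bash
python3 -m pendant '[[[0,0,-0.01,0,0,0],[0,0,0,0,0,0],[0,0,0,0,0,0],[0,0,0,0,0,0],[0,0,0,0,0,0]]]' 0.45 40 && python3 -m pendant '[[[0,0,0.021,0,0,0],[0,0,0.02,0,0,0],[0,0,0,0,0,0],[0,0,0,0,0,0]]]' && python3 -m pendant '[[[0,0,0,0,0,0],[0,0,0,0,0,0],[0,0,0,0,0,0],[0,0,0,0,0,0],[0,0,0,0,0,0]]]' 1 40 && python3 -m pendant '[[[0,0,0,0,0,0],[0,0,0,0,0,0],[0,0,0,0,0,0],[0,0,0,0,0,0]]]'
```

```text
time_s: 5.98
tool_pos: [0.4753, -0.3155, 0.0857]
eef_rot: [-0.0, 0.714, 0.7, -0.0]
contact_force: [0.4, -0.5, 0.4]
width: 0.547
grip_force: 0.0
time_s: 6.48
tool_pos: [0.4752, -0.3154, 0.0444]
eef_rot: [-0.001, 0.714, 0.7, -0.0]
contact_force: [-0.1, 0.0, -0.1]
width: 0.55
grip_force: 0.0
time_s: 7.1
tool_pos: [0.4757, -0.3158, 0.0452]
eef_rot: [0.0, 0.714, 0.7, 0.0]
contact_force: [-1.0, 1.1, -2.4]
width: 0.127
grip_force: 40.0
time_s: 7.6
tool_pos: [0.4757, -0.3157, 0.0452]
eef_rot: [0.0, 0.714, 0.7, 0.0]
contact_force: [1.3, 0.6, 0.5]
width: 0.12
grip_force: 40.0
```

```bash
python3 -m pendant '[[[0,0,-0.02,0,0,0],[0,0,-0.035,0,0,0],[0,0,-0.035,0,0,0],[0,0,-0.02,0,0,0],[0,0,0,0,0,0]]]' && python3 -m pendant '[[[0.0205,0.0289,0,0,0,0],[0.0205,0.0289,0,0,0,0],[0.0205,0.0289,0,0,0,0],[0.0205,0.0289,0,0,0,0],[0.0205,0.0289,0,0,0,0]]]' && python3 -m pendant '[[[0,0,0,0,0,0],[0,0,0,0,0,0]]]'
python3 - <<'E'
from h import *
plan([.622,-.216,.042],yaw=np.radians(88.8))
E
```

```text
time_s: 8.22
tool_pos: [0.4763, -0.3164, 0.1573]
eef_rot: [0.002, 0.714, 0.7, 0.0]
contact_force: [0.7, 0.7, -2.3]
width: 0.12
grip_force: 40.0
time_s: 8.85
tool_pos: [0.6216, -0.2149, 0.1524]
eef_rot: [-0.002, 0.714, 0.7, -0.001]
contact_force: [-0.5, -0.6, -2.3]
width: 0.123
grip_force: 40.0
time_s: 9.1
tool_pos: [0.6208, -0.2159, 0.1531]
eef_rot: [-0.002, 0.714, 0.7, -0.001]
contact_force: [-0.6, 0.4, -2.4]
width: 0.123
grip_force: 40.0
t 9.1 pos [ 0.6208 -0.2159  0.1531] yaw 88.9 F [-0.6  0.4 -2.4] w 0.123 | shift [-1.000e-04  1.600e-03  1.111e-01] turn [-0.003 -0.001  0.001] rows>= 1.78
```

Cover carried, reading 2.3 N (0.22 kg is about 2.2 N). Setting it down.

```bash
python3 -m pendant '[[[0,0,0.04,0,0,0],[0,0,0.04,0,0,0],[0,0,0.02,0,0,0],[0,0,0.009,0,0,0],[0,0,0,0,0,0]]]' && python3 -m pendant '[[[0,0,0.003,0,0,0],[0,0,0,0,0,0]]]' && python3 -m pendant '[[[0,0,0,0,0,0],[0,0,0,0,0,0],[0,0,0,0,0,0],[0,0,0,0,0,0],[0,0,0,0,0,0]]]' 0 && python3 -m pendant '[[[0,0,0,0,0,0],[0,0,-0.03,0,0,0],[0,0,-0.06,0,0,0],[0,0,-0.06,0,0,0],[0,0,-0.06,0,0,0]]]'
python3 - <<'E'
from h import *
plan([.45,.02,.36],yaw=np.pi/2)
E
```

```text
time_s: 9.72
tool_pos: [0.6221, -0.2165, 0.0464]
eef_rot: [0.0, 0.714, 0.7, 0.0]
contact_force: [-0.8, -0.6, -2.4]
width: 0.123
grip_force: 40.0
time_s: 9.98
tool_pos: [0.6227, -0.2164, 0.0442]
eef_rot: [0.001, 0.714, 0.7, 0.0]
contact_force: [-0.6, 0.6, -3.5]
width: 0.12
grip_force: 40.0
time_s: 10.6
tool_pos: [0.622, -0.2161, 0.0431]
eef_rot: [-0.0, 0.714, 0.7, -0.0]
contact_force: [-0.6, 0.4, -0.5]
width: 0.595
grip_force: 0.0
time_s: 11.22
tool_pos: [0.6218, -0.216, 0.255]
eef_rot: [0.0, 0.714, 0.7, 0.0]
contact_force: [0.6, -0.6, 0.1]
width: 0.993
grip_force: 0.0
t 11.2 pos [ 0.6218 -0.216   0.255 ] yaw 88.9 F [ 0.6 -0.6  0.1] w 0.993 | shift [ 0.2325 -0.1764 -0.105 ] turn [ 0.    0.   -0.02] rows>= 4.96
```

```bash
python3 -m pendant '[[[0.0425,-0.0312,-0.033,0,0,-0.004],[0.0425,-0.0312,-0.033,0,0,-0.004],[0.0425,-0.0312,-0.033,0,0,-0.004],[0.0425,-0.0312,-0.033,0,0,-0.004],[0.0425,-0.0312,-0.033,0,0,-0.004]]]' && python3 -m pendant '[[[0,0,0,0,0,0],[0,0,0,0,0,0]]]'
python3 - <<'E'
from h import *
plan([.47,0,.42],yaw=np.pi/2)
a=snap('wrist','wrist3'); cv2.imwrite('pics/v3.png',cv2.resize(a['pixels'],(800,500))[:,:,::-1])
E
```

```text
time_s: 11.85
tool_pos: [0.4672, -0.0006, 0.4192]
eef_rot: [0.0, 0.707, 0.707, 0.0]
contact_force: [0.8, 0.0, -0.7]
width: 0.999
grip_force: 0.0
time_s: 12.1
tool_pos: [0.4686, -0.0018, 0.4176]
eef_rot: [0.0, 0.707, 0.707, -0.0]
contact_force: [0.5, 0.8, 0.2]
width: 1.0
grip_force: 0.0
t 12.1 pos [ 0.4686 -0.0018  0.4176] yaw 90.0 F [0.5 0.8 0.2] w 1.0 | shift [ 0.0018  0.0014 -0.0024] turn [-0.  0.  0.] rows>= 0.05
```

View pics/v3.png

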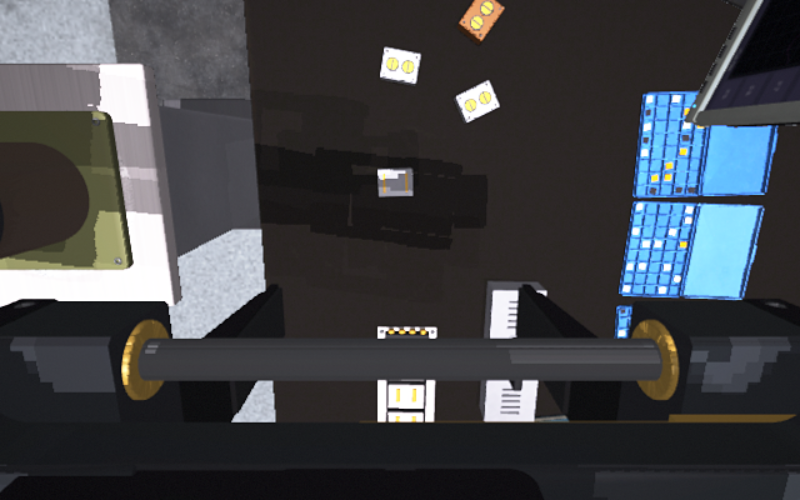

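The wrist view shows the screws-up modules at (400,65) and (478,102), and the upside-down one in shadow at (395,182). Brown is at (482,18), and the open carrier starts at (407,330). Measuring the tops.

```bash
cat >> h.py <<'E'
def blobs(im,z,box,thr=200,mn=60):
    """bright low-saturation-ish blobs in box -> centre, size, long-axis angle on plane z"""
    p=im['pixels'].astype(int); x0,y0,x1,y1=box; m=np.zeros(p.shape[:2],np.uint8)
    m[y0:y1,x0:x1]=(p.sum(2)>thr)[y0:y1,x0:x1]
    m=cv2.morphologyEx(m,cv2.MORPH_CLOSE,np.ones((3,3),np.uint8))
    for c in cv2.findContours(m,cv2.RETR_EXTERNAL,cv2.CHAIN_APPROX_NONE)[0]:
        if cv2.contourArea(c)<mn: continue
        W=np.array([ray(im,u+.5,v+.5,z)[:2] for u,v in c[:,0]])*1000
        (cx,cy),(w,h),a=cv2.minAreaRect(W.astype(np.float32))
        if w<h: w,h,a=h,w,a+90
        a=(a+90)%180-90
        print('px',c[:,0].mean(0).round(),'at',round(cx/1000,4),round(cy/1000,4),'size',round(w,1),round(h,1),'ang',round(a,1),'rgb',p[int(c[:,0,1].mean()),int(c[:,0,0].mean())])
E
python3 - <<'E'
from h import *
im=np.load('pics/wrist3.npz')
blobs(im,.024,(280,0,420,170))
E
```

```text
px [316. 146.] at 0.4633 0.0147 size 44.8 34.7 ang 2.3 rgb [118 115 127]
px [382.  80.] at 0.562 0.1114 size 47.0 34.4 ang 26.1 rgb [255 255 255]
px [320.  52.] at 0.4695 0.1522 size 45.0 35.1 ang -10.5 rgb [255 255 255]
px [385.  13.] at 0.5632 0.2065 size 44.4 34.9 ang 54.1 rgb [223 158 123]
```

```bash
python3 - <<'E'
from h import *
plan([.4693,.1535,.011],yaw=np.radians(79.5))
E
```

```text
t 12.2 pos [ 0.4686 -0.0022  0.4167] yaw 90.0 F [-0.3 -0.5 -0.8] w 1.001 | shift [0.1557 0.0014 0.4056] turn [-0.002  0.     0.183] rows>= 6.95
```

```bash
python3 -m pendant '[[[0.0312,0,0.05,0,0,0],[0.0312,0,0.05,0,0,0],[0.0312,0,0.05,0,0,0],[0.0312,0,0.05,0,0,0],[0.0312,0,0.05,0,0,0]]]' 0 25 && python3 -m pendant '[[[0,0,0.055,0,0,0.092],[0,0,0,0,0,0.092],[0,0,0,0,0,0]]]'
python3 - <<'E'
from h import *
plan([.4693,.1535,.011],yaw=np.radians(79.5))
E
```

```text
time_s: 12.78
tool_pos: [0.468, 0.154, 0.1643]
eef_rot: [-0.001, 0.708, 0.706, -0.001]
contact_force: [0.5, 0.7, -0.3]
width: 0.997
grip_force: 0.0
time_s: 13.15
tool_pos: [0.4676, 0.1532, 0.1104]
eef_rot: [-0.001, 0.769, 0.639, -0.002]
contact_force: [0.6, 0.4, 0.3]
width: 1.0
grip_force: 0.0
t 13.2 pos [0.4676 0.1532 0.1104] yaw 79.4 F [0.6 0.4 0.3] w 1.0 | shift [0.0008 0.0021 0.0994] turn [-0.005  0.002 -0.001] rows>= 1.59
```

```bash
python3 -m pendant '[[[0.001,0.002,0.05,0,0,0],[0,0,0.035,0,0,0],[0,0,0.014,0,0,0],[0,0,0,0,0,0]]]' && python3 -m pendant '[[[0,0,0,0,0,0],[0,0,0,0,0,0],[0,0,0,0,0,0],[0,0,0,0,0,0],[0,0,0,0,0,0]]]' 1 25 && python3 -m pendant '[[[0,0,0,0,0,0],[0,0,0,0,0,0],[0,0,0,0,0,0]]]'
```

```text
time_s: 13.65
tool_pos: [0.4707, 0.1545, 0.0137]
eef_rot: [-0.0, 0.769, 0.639, -0.001]
contact_force: [0.2, -0.4, 0.2]
width: 1.002
grip_force: 0.0
time_s: 14.28
tool_pos: [0.4708, 0.1549, 0.0142]
eef_rot: [0.0, 0.769, 0.639, 0.0]
contact_force: [-0.1, -0.2, 0.3]
width: 0.529
grip_force: 0.0
time_s: 14.65
tool_pos: [0.4706, 0.1549, 0.0141]
eef_rot: [-0.0, 0.769, 0.639, -0.0]
contact_force: [-0.7, -0.5, 1.6]
width: 0.46
grip_force: 25.0
```

```bash
python3 -m pendant '[[[0,0,-0.04,0,0,0],[0,0,-0.06,0,0,0],[-0.03,0.005,-0.05,0,0,0],[-0.055,0.01,-0.014,0,0,0],[-0.055,0.01,-0.014,0,0,0]]]' && python3 -m pendant '[[[-0.055,0.01,-0.014,0,0,0],[-0.055,0.01,-0.014,0,0,0],[-0.055,0.01,-0.014,0,0,0],[-0.055,0.01,-0.014,0,0,0],[-0.055,0.01,-0.014,0,0,0]]]' && python3 -m pendant '[[[0,0,0,0,0,-0.08],[0,0,0,0,0,-0.08],[0,0,0,0,0,0],[0,0,0,0,0,0]]]'
python3 - <<'E'
from h import *
plan([.475,-.28,.25],yaw=np.radians(88.7))
a=snap('wrist','wrist4'); cv2.imwrite('pics/v4.png',cv2.resize(a['pixels'],(800,500))[:,:,::-1])
E
```

```text
time_s: 15.28
tool_pos: [0.4699, 0.0114, 0.1933]
eef_rot: [0.001, 0.769, 0.64, 0.001]
contact_force: [0.8, -0.4, -1.0]
width: 0.463
grip_force: 25.0
time_s: 15.9
tool_pos: [0.4682, -0.2688, 0.2623]
eef_rot: [0.0, 0.769, 0.639, 0.0]
contact_force: [0.6, 0.7, -1.1]
width: 0.458
grip_force: 25.0
time_s: 16.4
tool_pos: [0.4685, -0.2667, 0.2618]
eef_rot: [-0.0, 0.716, 0.698, -0.0]
contact_force: [0.0, -0.2, -1.0]
width: 0.458
grip_force: 25.0
t 16.4 pos [ 0.4685 -0.2667  0.2618] yaw 88.6 F [ 0.  -0.2 -1. ] w 0.458 | shift [-0.0131  0.0068  0.0118] turn [-0.    -0.    -0.002] rows>= 0.3
```

View pics/v4.png

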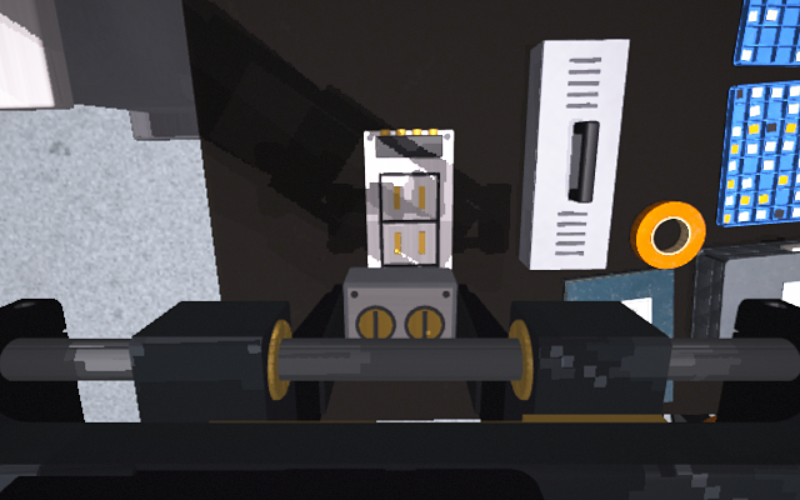

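The held module shows screws up. Black pocket walls are visible: corners at about (381,174) and (439,174), cross-walls at rows ~222 and ~265. I'll extract their lines.

```bash
python3 - <<'E'
from h import *
im=np.load('pics/wrist4.npz'); s=im['pixels'].astype(int).sum(2)
for v in (145,150,155,160,165,170,185,190,195,200,205): 
    r=s[v,290:375]; d=np.nonzero(r[8:66]<90)[0]+298; print(v,d)
for u in (310,314,326,330,344):
    d=np.nonzero(s[130:216,u]<90)[0]+130; print('col',u,d)
E
```

```text
145 []
150 [304 350 351]
155 [304 350]
160 [304 350]
165 [304 350]
170 [304 305 350]
185 [305 350]
190 [305 350]
195 [350]
200 [350]
205 [350]
col 310 [177 212]
col 314 [176 177 212]
col 326 [176 212]
col 330 [176 212]
col 344 [139 176 212]
```

```bash
python3 - <<'E'
from h import *
im=np.load('pics/wrist4.npz')
for v in (160,190):
    l=ray(im,304.9,v,.012);r=ray(im,350.8,v,.012); print(l.round(4),r.round(4),((l+r)/2).round(4),(r-l)[0].round(4))
for v,y in((139.5,.090),(176.8,.045),(212.5,0)):
    p=ray(im,328,v,.012); print(y,p.round(4), (p[1]-y).round(4))
E
```

```text
[ 0.4512 -0.2531  0.012 ] [ 0.5055 -0.2545  0.012 ] [ 0.4783 -0.2538  0.012 ] 0.0543
[ 0.4499 -0.2894  0.012 ] [ 0.5053 -0.2908  0.012 ] [ 0.4776 -0.2901  0.012 ] 0.0554
0.09 [ 0.479  -0.2298  0.012 ] -0.3198
0.045 [ 0.4781 -0.2739  0.012 ] -0.3189
0 [ 0.4772 -0.3183  0.012 ] -0.3183
```

```bash
python3 - <<'E'
from h import *
im=np.load('pics/wrist4.npz')
p=im['pixels'].astype(int)[225:272,270:370]
m=((p[:,:,0]-p[:,:,2])>50).astype(np.uint8)
n,l,st,c=cv2.connectedComponentsWithStats(m)
for i in range(1,n):
    if st[i,4]>40: u,v=c[i]+[270,225]; print(st[i],u,v,ray(im,u,v,.2718)-manip.get_obs()['tool_pos'])
plan([.4765,-.3403,.12],yaw=np.radians(88.7))
E
```

```text
[ 17  22  27  23 405] 299.98765432098764 258.9456790123457 [-0.00971999 -0.0013039   0.0098893 ]
[ 56  22  27  23 402] 339.22139303482584 259.0696517412935 [ 0.00924063 -0.0018467   0.0098893 ]
t 16.4 pos [ 0.4686 -0.2667  0.2619] yaw 88.6 F [ 0.9 -0.  -0.6] w 0.46 | shift [-0.0734  0.0098  0.1419] turn [-0.    -0.    -0.002] rows>= 2.56
```

```bash
python3 -m pendant '[[[-0.0237,0.0033,0.047,0,0,0],[-0.0237,0.0033,0.047,0,0,0],[-0.0237,0.0033,0.047,0,0,0],[0,0,0.03,0,0,0],[0,0,0,0,0,0]]]'
python3 - <<'E'
from h import *
plan([.4765,-.338,.035],yaw=np.radians(88.7))
E
```

```text
time_s: 17.08
tool_pos: [0.4749, -0.3366, 0.0877]
eef_rot: [-0.003, 0.716, 0.698, -0.0]
contact_force: [-0.1, 0.0, 0.3]
width: 0.459
grip_force: 25.0
t 17.1 pos [ 0.4749 -0.3366  0.0877] yaw 88.6 F [-0.1  0.   0.3] w 0.459 | shift [-0.0016  0.0019  0.0527] turn [-0.005 -0.004 -0.002] rows>= 0.84
```

```bash
python3 -m pendant '[[[-0.001,0.001,0.03,0,0,0],[0,0,0.02,0,0,0],[0,0,0,0,0,0],[0,0,0,0,0,0]]]' && python3 -c "
from h import *
plan([.4765,-.338,.019],yaw=np.radians(88.7))" && python3 -m pendant '[[[0,0,0.01,0,0,0],[0,0,0.007,0,0,0],[0,0,0,0,0,0]]]'
```

```text
time_s: 17.58
tool_pos: [0.4785, -0.3396, 0.0424]
eef_rot: [0.001, 0.715, 0.699, 0.0]
contact_force: [0.2, -0.5, -1.1]
width: 0.459
grip_force: 25.0
t 17.6 pos [ 0.4785 -0.3396  0.0424] yaw 88.6 F [ 0.2 -0.5 -1.1] w 0.459 | shift [ 0.0016 -0.002   0.0234] turn [ 0.001  0.001 -0.001] rows>= 0.38
time_s: 17.95
tool_pos: [0.4771, -0.3387, 0.0231]
eef_rot: [-0.001, 0.716, 0.699, -0.0]
contact_force: [-0.3, -0.4, 0.3]
width: 0.462
grip_force: 25.0
```

```bash
python3 -m pendant '[[[0.0005,-0.0005,0.004,0,0,0],[0,0,0.001,0,0,0],[0,0,0,0,0,0]]]' && python3 -m pendant '[[[0,0,0,0,0,0],[0,0,0,0,0,0],[0,0,0,0,0,0],[0,0,0,0,0,0]]]' 0.3 && python3 -m pendant '[[[0,0,-0.01,0,0,0],[0,0,-0.06,0,0,0],[0,0,-0.06,0,0,0],[0,0,-0.06,0,0,0],[0,0,0,0,0,0]]]' 0
python3 - <<'E'
from h import *
plan([.562,.03,.25],yaw=np.radians(88.7))
E
```

```text
time_s: 18.32
tool_pos: [0.4772, -0.3387, 0.019]
eef_rot: [-0.0, 0.716, 0.699, 0.0]
contact_force: [0.3, 0.3, -0.0]
width: 0.461
grip_force: 25.0
time_s: 18.82
tool_pos: [0.4773, -0.3387, 0.0192]
eef_rot: [0.0, 0.716, 0.699, 0.0]
contact_force: [0.9, 0.2, 0.2]
width: 0.7
grip_force: 0.0
time_s: 19.45
tool_pos: [0.4801, -0.3411, 0.2177]
eef_rot: [0.007, 0.716, 0.699, 0.001]
contact_force: [-0.0, 0.4, -0.7]
width: 0.998
grip_force: 0.0
t 19.4 pos [ 0.4801 -0.3411  0.2177] yaw 88.6 F [-0.   0.4 -0.7] w 0.998 | shift [ 0.3727  0.0733 -0.0348] turn [ 0.011  0.009 -0.001] rows>= 6.1
```

```bash
python3 -m pendant '[[[0.057,0.005,-0.024,0,0,0],[0.057,0.005,-0.024,0,0,0],[0.057,0.005,-0.024,0,0,0],[0.057,0.005,-0.024,0,0,0],[0.057,0.005,-0.024,0,0,0]]]' && python3 -m pendant '[[[0.057,0.005,-0.024,0,0,0],[0,0,0,0,0,0],[0,0,0,0,0,0]]]'
python3 - <<'E'
from h import *
a=snap('wrist','wrist5')
plan([.563,.1118,.011],yaw=np.radians(116.1)) 
blobs(a,.024,(230,0,420,190))
E
```

```text
time_s: 20.08
tool_pos: [0.5086, -0.0525, 0.3293]
eef_rot: [-0.0, 0.716, 0.698, -0.0]
contact_force: [0.5, -0.2, -0.9]
width: 1.001
grip_force: 0.0
time_s: 20.45
tool_pos: [0.5151, 0.0023, 0.3521]
eef_rot: [-0.0, 0.715, 0.699, -0.001]
contact_force: [-0.2, -0.6, -0.1]
width: 0.999
grip_force: 0.0
t 20.5 pos [0.5149 0.0017 0.3517] yaw 88.6 F [ 0.3  0.  -0.9] w 0.995 | shift [0.1114 0.0461 0.3405] turn [-0.002 -0.    -0.48 ] rows>= 5.78
px [283. 153.] at 0.4635 0.0149 size 44.9 35.0 ang 1.0 rgb [122 121 131]
px [354.  79.] at 0.5628 0.1119 size 45.0 34.8 ang 26.0 rgb [255 255 255]
px [352.   8.] at 0.5605 0.202 size 34.0 33.9 ang -36.1 rgb [255 252 135]
```

```bash
python3 -m pendant '[[[0.0225,0.0095,0.05,0,0,0],[0.0225,0.0095,0.05,0,0,0],[0.0225,0.0095,0.05,0,0,0],[0.0225,0.0095,0.05,0,0,0],[0.0225,0.0095,0.045,0,0,0]]]' && python3 -m pendant '[[[0,0,0,0,0,-0.16],[0,0,0,0,0,-0.16],[0,0,0,0,0,-0.16],[0,0,0,0,0,0],[0,0,0,0,0,0]]]'
python3 - <<'E'
from h import *
plan([.563,.1118,.012],yaw=np.radians(116.1)) 
E
```

```text
time_s: 21.12
tool_pos: [0.5648, 0.1123, 0.1048]
eef_rot: [-0.001, 0.717, 0.697, -0.001]
contact_force: [0.1, -0.9, 0.0]
width: 0.996
grip_force: 0.0
time_s: 21.75
tool_pos: [0.5653, 0.1127, 0.1074]
eef_rot: [-0.0, 0.531, 0.848, -0.0]
contact_force: [0.5, 0.7, 1.3]
width: 0.999
grip_force: 0.0
t 21.8 pos [0.5653 0.1127 0.1074] yaw 115.9 F [0.5 0.7 1.3] w 0.999 | shift [ 0.0002 -0.0024  0.0954] turn [-0.001 -0.    -0.003] rows>= 1.53
```

```bash
python3 -m pendant '[[[0,-0.002,0.045,0,0,0],[0,0,0.035,0,0,0],[0,0,0.015,0,0,0],[0,0,0,0,0,0]]]' && python3 -m pendant '[[[0,0,0,0,0,0],[0,0,0,0,0,0],[0,0,0,0,0,0],[0,0,0,0,0,0],[0,0,0,0,0,0]]]' 1 25 && python3 -m pendant '[[[0,0,0,0,0,0],[0,0,0,0,0,0],[0,0,0,0,0,0]]]'
python3 - <<'E'
from h import *
plan([.477,-.24,.20],yaw=np.radians(88.7)) 
E
```

```text
time_s: 22.25
tool_pos: [0.5631, 0.1126, 0.0122]
eef_rot: [-0.001, 0.529, 0.848, -0.001]
contact_force: [-0.4, -0.3, 0.0]
width: 1.001
grip_force: 0.0
time_s: 22.88
tool_pos: [0.5639, 0.113, 0.0132]
eef_rot: [0.0, 0.529, 0.849, 0.0]
contact_force: [0.2, -0.4, -0.3]
width: 0.532
grip_force: 0.0
time_s: 23.25
tool_pos: [0.5637, 0.1129, 0.0131]
eef_rot: [-0.0, 0.529, 0.849, -0.0]
contact_force: [0.2, -0.5, 0.7]
width: 0.459
grip_force: 25.0
t 23.2 pos [0.5637 0.1129 0.0131] yaw 116.1 F [ 0.2 -0.5  0.7] w 0.459 | shift [-0.2787 -0.2333 -0.1869] turn [-0.    -0.     0.479] rows>= 6.54
```

```bash
python3 -m pendant '[[[0,0,-0.03,0,0,0],[0,0,-0.05,0,0,0],[-0.0398,-0.0333,-0.0153,0,0,0],[-0.0398,-0.0333,-0.0153,0,0,0],[-0.0398,-0.0333,-0.0153,0,0,0]]]' && python3 -m pendant '[[[-0.0398,-0.0333,-0.0153,0,0,0],[-0.0398,-0.0333,-0.0153,0,0,0],[-0.0398,-0.0333,-0.0153,0,0,0],[-0.0398,-0.0333,-0.0153,0,0,0],[0,0,0,0,0,0]]]' && python3 -m pendant '[[[0,0,0,0,0,0.16],[0,0,0,0,0,0.16],[0,0,0,0,0,0.16],[0,0,0,0,0,0],[0,0,0,0,0,0]]]'
python3 - <<'E'
from h import *
plan([.4773,-.2955,.035],yaw=np.radians(88.7)) 
im=snap('wrist','wrist6'); p=im['pixels'].astype(int)[225:272,270:370]
m=((p[:,:,0]-p[:,:,2])>50).astype(np.uint8)
n,l,st,c=cv2.connectedComponentsWithStats(m); o=manip.get_obs()['tool_pos']
for i in range(1,n):
    if st[i,4]>40: u,v=c[i][0]+270,225+st[i,1]+st[i,2]/2; print(st[i],u,v,ray(im,u,v,o[2]+.011)-o)
E
```

```text
time_s: 23.88
tool_pos: [0.5262, -0.0395, 0.1394]
eef_rot: [0.0, 0.529, 0.849, 0.0]
contact_force: [0.7, 0.9, -1.4]
width: 0.461
grip_force: 25.0
time_s: 24.5
tool_pos: [0.4771, -0.243, 0.2017]
eef_rot: [0.002, 0.531, 0.847, -0.0]
contact_force: [0.1, 0.3, -1.0]
width: 0.458
grip_force: 25.0
time_s: 25.12
tool_pos: [0.4772, -0.2391, 0.1997]
eef_rot: [-0.0, 0.714, 0.7, -0.0]
contact_force: [-0.3, 0.4, -1.0]
width: 0.461
grip_force: 25.0
t 25.1 pos [ 0.4772 -0.2391  0.1997] yaw 88.8 F [-0.3  0.4 -1. ] w 0.461 | shift [-0.0564  0.0013  0.1647] turn [-0.001 -0.     0.002] rows>= 2.79
[ 17  19  12  24 207] 293.0338164251208 250.0 [-0.01274163  0.0040514   0.011     ]
[ 32  19  12  24 217] 306.5299539170507 250.0 [-0.00630693  0.00391495  0.011     ]
[ 56  19  13  24 213] 332.7230046948357 250.5 [0.0061778  0.00339583 0.011     ]
[ 72  19  11  24 211] 346.2322274881517 249.5 [0.01262238 0.00376776 0.011     ]
```

```bash
python3 -m pendant '[[[-0.019,0,0.045,0,0,0],[-0.019,0,0.045,0,0,0],[-0.0185,0.001,0.04,0,0,0],[0,0,0.02,0,0,0],[0,0,0,0,0,0]]]' && python3 -m pendant '[[[0,0,0,0,0,0],[0,0,0,0,0,0]]]'
python3 - <<'E'
from h import *
plan([.4773,-.2955,.022],yaw=np.radians(88.7))
E
```

```text
time_s: 25.8
tool_pos: [0.4759, -0.2951, 0.0486]
eef_rot: [-0.002, 0.715, 0.699, -0.0]
contact_force: [-0.7, -0.8, -0.8]
width: 0.46
grip_force: 25.0
time_s: 26.05
tool_pos: [0.4782, -0.2968, 0.0523]
eef_rot: [0.002, 0.715, 0.699, 0.0]
contact_force: [0.0, -0.5, -0.6]
width: 0.459
grip_force: 25.0
t 26.1 pos [ 0.4782 -0.2968  0.0523] yaw 88.7 F [ 0.  -0.5 -0.6] w 0.459 | shift [ 0.0013 -0.001   0.0303] turn [ 0.003  0.002 -0.001] rows>= 0.49
```

```bash
python3 -m pendant '[[[0.0005,-0.0005,0.015,0,0,0],[0,0,0.012,0,0,0],[0,0,0,0,0,0],[0,0,0,0,0,0]]]' && python3 -m pendant '[[[0,0,0.006,0,0,0],[0,0,0,0,0,0],[0,0,0,0,0,0]]]'
```

```text
time_s: 26.55
tool_pos: [0.4763, -0.2958, 0.0229]
eef_rot: [-0.0, 0.716, 0.699, -0.0]
contact_force: [-0.1, -0.4, -0.8]
width: 0.459
grip_force: 25.0
time_s: 26.92
tool_pos: [0.4763, -0.2958, 0.0171]
eef_rot: [-0.0, 0.716, 0.699, -0.0]
contact_force: [0.8, -0.4, -1.2]
width: 0.461
grip_force: 25.0
```

```bash
python3 -c "
from h import *
plan([.4773,-.2955,.0175],yaw=np.radians(88.7))"
```

```text
t 26.9 pos [ 0.4763 -0.2958  0.0171] yaw 88.6 F [ 0.8 -0.4 -1.2] w 0.461 | shift [ 0.0003  0.001  -0.0004] turn [-0.    -0.    -0.001] rows>= 0.02
```

A is in pocket 3. Releasing it and going back to check the upside-down module.

```bash
python3 -m pendant '[[[0,0,0,0,0,0],[0,0,0,0,0,0],[0,0,0,0,0,0],[0,0,0,0,0,0]]]' 0.3 && python3 -m pendant '[[[0,0,-0.01,0,0,0],[0,0,-0.06,0,0,0],[0,0,-0.06,0,0,0],[0,0,-0.06,0,0,0],[0.04,0,-0.03,0,0,0]]]' 0 && python3 -m pendant '[[[0.06,-0.001,0,0,0,0],[0.06,-0.001,0,0,0,0],[0.06,-0.001,0,0,0,0],[0,0,0,0,0,0],[0,0,0,0,0,0]]]'
python3 - <<'E'
from h import *
a=snap('wrist','wrist7'); b=snap('side','side7'); cv2.imwrite('pics/v7.png',np.hstack([cv2.resize(a['pixels'],(480,300)),cv2.resize(b['pixels'][150:250,320:420],(300,300))])[:,:,::-1])
blobs(a,.024,(200,0,420,200))
plan([.463,.0147,.12],yaw=np.radians(91.6))
E
```

```text
time_s: 27.42
tool_pos: [0.4764, -0.2958, 0.0172]
eef_rot: [0.0, 0.716, 0.699, 0.0]
contact_force: [-0.7, -0.0, -0.1]
width: 0.694
grip_force: 0.0
time_s: 28.05
tool_pos: [0.4786, -0.2577, 0.243]
eef_rot: [0.004, 0.717, 0.697, 0.001]
contact_force: [0.0, 0.6, -0.9]
width: 0.998
grip_force: 0.0
time_s: 28.68
tool_pos: [0.4788, -0.0761, 0.2378]
eef_rot: [0.001, 0.715, 0.699, 0.0]
contact_force: [-0.2, -0.3, 0.3]
width: 0.997
grip_force: 0.0
px [302.  89.] at 0.4631 0.0146 size 44.5 34.6 ang 1.7 rgb [254 253 255]
t 28.8 pos [ 0.4787 -0.077   0.2374] yaw 88.5 F [-0.4 -0.5 -0.3] w 0.998 | shift [ 0.0913 -0.0181  0.1174] turn [ 0.     0.    -0.054] rows>= 2.4
```

View pics/v7.png

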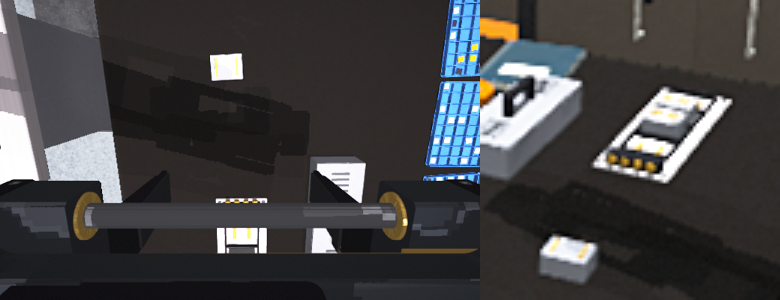

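The wrist view shows the upside-down module unmoved at (227,67). The side crop shows one module in pocket 3 at (663,122), but the pocket-2 module is unclear around (685,97). I'll check by projection.

```bash
python3 - <<'E'
from h import *
im=np.load('pics/side7.npz')
for n,y in(('p4',-.2505),('p3',-.2955),('p2',-.3403),('p1',-.3853)):
    print(n,'top',proj(im,[.477,y,.028]).round(1),'floor',proj(im,[.477,y,.004]).round(1))
cv2.imwrite('pics/v7b.png',cv2.resize(im['pixels'][170:215,350:410],(800,600),interpolation=cv2.INTER_CUBIC)[:,:,::-1])
E
```

```text
p4 top [376.3 192.4] floor [375.9 198.9]
p3 top [380.8 187.3] floor [380.3 193.7]
p2 top [384.9 182.5] floor [384.5 188.8]
p1 top [388.9 177.9] floor [388.4 184.1]
```

View pics/v7b.png

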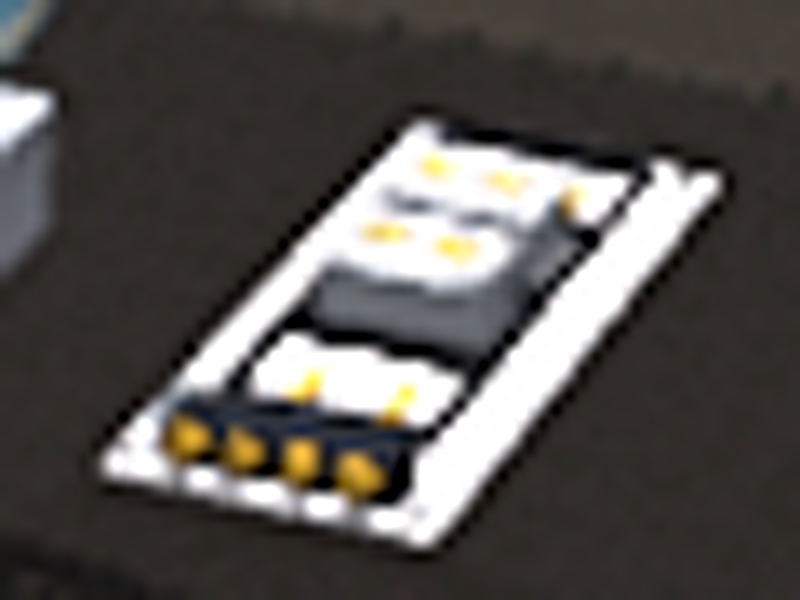

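Both seated modules sit where projection predicts, screws visible at (385–460,240) and (435–510,172). Next: the flip. The tool tilts 45° about its closing axis.

```bash
python3 -m pendant '[[[0.0243,-0.0085,0.0437,0,0,0],[0.0243,-0.0085,0.0437,0,0,0],[0,0,0,0,0,-0.054],[0,0,0,0,0,0]]]' 0 40 && python3 -m pendant '[[[0,0,0,0,0.157,0],[0,0,0,0,0.157,0],[0,0,0,0,0.157,0],[0,0,0,0,0.157,0],[0,0,0,0,0.157,0]]]' && python3 -m pendant '[[[0,0,0,0,0,0],[0,0,0,0,0,0]]]'
cat >> h.py <<'E'
def tilt(yaw,a): return down(yaw)*Ro.from_rotvec([0,a,0])
E
python3 - <<'E'
from h import *
T=tilt(np.radians(91.6),np.pi/4)
plan([.463,-.028,.059],R=T); plan([.463,.0213,.0095],R=T); print(manip.get_obs()['qpos'].round(2))
E
```

```text
time_s: 29.28
tool_pos: [0.4627, -0.0279, 0.1493]
eef_rot: [-0.0, 0.697, 0.717, -0.0]
contact_force: [0.4, 0.0, 0.7]
width: 0.998
grip_force: 0.0
time_s: 29.9
tool_pos: [0.4642, -0.0292, 0.1514]
eef_rot: [-0.274, 0.644, 0.662, 0.269]
contact_force: [0.1, 0.4, -0.7]
width: 1.0
grip_force: 0.0
time_s: 30.15
tool_pos: [0.4634, -0.0277, 0.1504]
eef_rot: [-0.273, 0.644, 0.663, 0.266]
contact_force: [0.0, -0.2, 0.5]
width: 1.0
grip_force: 0.0
t 30.1 pos [ 0.4634 -0.0277  0.1504] yaw 91.7 F [ 0.  -0.2  0.5] w 1.0 | shift [-0.0647 -0.0005  0.0646] turn [0.    0.003 0.001] rows>= 1.46
t 30.1 pos [ 0.4634 -0.0277  0.1504] yaw 91.7 F [ 0.  -0.2  0.5] w 1.0 | shift [-0.0646  0.0009  0.1345] turn [0.    0.003 0.001] rows>= 2.39
[-0.56 -0.01  2.06  0.63  1.6  -0.74]
```

```bash
python3 -m pendant '[[[-0.0323,0,0.0323,0,0,0],[-0.0323,0,0.0323,0,0,0],[0,0.001,0.03,0,0,0],[0,0,0.025,0,0,0],[0,0,0,0,0,0]]]'
python3 - <<'E'
from h import *
T=tilt(np.radians(91.6),np.pi/4)
plan([.463,.0213,.0095],R=T)
E
```

```text
time_s: 30.78
tool_pos: [0.4619, 0.0135, 0.0195]
eef_rot: [-0.275, 0.643, 0.664, 0.265]
contact_force: [0.2, 0.2, -0.2]
width: 1.002
grip_force: 0.0
t 30.8 pos [0.4619 0.0135 0.0195] yaw 91.8 F [ 0.2  0.2 -0.2] w 1.002 | shift [-0.0015  0.0014  0.0126] turn [-0.004  0.001  0.003] rows>= 0.2
```

```bash
python3 -m pendant '[[[-0.001,0.001,0.012,0,0,0],[0,0,0,0,0,0]]]' && python3 -m pendant '[[[0,0,0,0,0,0],[0,0,0,0,0,0],[0,0,0,0,0,0],[0,0,0,0,0,0],[0,0,0,0,0,0]]]' 1 40 && python3 -m pendant '[[[0,0,0,0,0,0],[0,0,0,0,0,0],[0,0,0,0,0,0],[0,0,0,0,0,0]]]'
```

```text
time_s: 31.02
tool_pos: [0.4637, 0.0198, 0.0107]
eef_rot: [-0.274, 0.643, 0.663, 0.266]
contact_force: [0.0, -0.4, 0.9]
width: 1.001
grip_force: 0.0
time_s: 31.65
tool_pos: [0.4634, 0.0198, 0.0103]
eef_rot: [-0.274, 0.643, 0.663, 0.266]
contact_force: [0.1, -0.0, 0.3]
width: 0.533
grip_force: 0.0
time_s: 32.15
tool_pos: [0.4634, 0.0198, 0.0103]
eef_rot: [-0.275, 0.643, 0.663, 0.266]
contact_force: [-0.4, -0.0, 0.7]
width: 0.46
grip_force: 40.0
```

```bash
python3 -m pendant '[[[0.02,0,-0.02,0,0,0],[0.035,0,-0.035,0,0,0],[0.025,0,-0.025,0,0,0],[0,0,0,0,0,0],[0,0,0,0,0,0]]]' && python3 -m pendant '[[[0,0,0,0,-0.157,0],[0,0,0,0,-0.157,0],[0,0,0,0,-0.157,0],[0,0,0,0,-0.157,0],[0,0,0,0,-0.157,0]]]' && python3 -m pendant '[[[0,0,0,0,-0.157,0],[0,0,0,0,-0.157,0],[0,0,0,0,-0.157,0],[0,0,0,0,-0.157,0],[0,0,0,0,-0.157,0]]]' && python3 -m pendant '[[[0,0,0,0,0,0],[0,0,0,0,0,0],[0,0,0,0,0,0]]]'
python3 - <<'E'
from h import *
T=tilt(np.radians(91.6),-np.pi/4)
plan([.463,.015,.012],R=T); print(manip.get_obs()['qpos'].round(2))
a=snap('side','side8'); cv2.imwrite('pics/v8.png',cv2.resize(a['pixels'][170:270,290:410],(720,600))[:,:,::-1])
E
```

```text
time_s: 32.78
tool_pos: [0.4629, 0.0201, 0.1225]
eef_rot: [-0.275, 0.644, 0.663, 0.266]
contact_force: [-0.2, 0.0, -1.1]
width: 0.46
grip_force: 40.0
time_s: 33.4
tool_pos: [0.4625, 0.0198, 0.1219]
eef_rot: [0.001, 0.696, 0.718, -0.002]
contact_force: [0.2, -0.0, -1.0]
width: 0.458
grip_force: 40.0
time_s: 34.02
tool_pos: [0.4625, 0.02, 0.1219]
eef_rot: [0.276, 0.642, 0.663, -0.269]
contact_force: [0.2, 0.2, -2.0]
width: 0.461
grip_force: 40.0
time_s: 34.4
tool_pos: [0.4637, 0.0193, 0.124]
eef_rot: [0.274, 0.644, 0.663, -0.266]
contact_force: [1.0, 0.3, -0.2]
width: 0.456
grip_force: 40.0
t 34.4 pos [0.4637 0.0193 0.124 ] yaw 91.6 F [ 1.   0.3 -0.2] w 0.456 | shift [ 0.076  -0.0009  0.0823] turn [ 0.001 -0.002 -0.   ] rows>= 1.79
[ 0.35 -0.    2.1  -0.75  1.41  0.59]
```

View pics/v8.png

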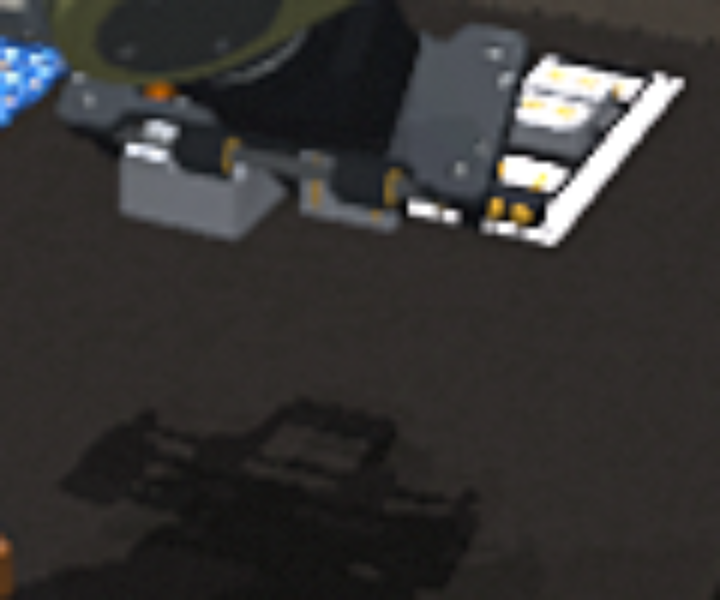

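The side view shows the module between the fingers at (350,200) with its strip face towards +y, so it has turned 90° as planned. Lowering it.

```bash
python3 -m pendant '[[[0.028,0,0.028,0,0,0],[0.028,0,0.028,0,0,0],[0.0155,0,0.0155,0,0,0],[0,0,0,0,0,0],[0,0,0,0,0,0]]]' && python3 -c "
from h import *
plan([.463,.018,.012],R=tilt(np.radians(91.6),-np.pi/4))"
```

```text
time_s: 35.08
tool_pos: [0.4644, 0.0199, 0.0237]
eef_rot: [0.275, 0.644, 0.663, -0.265]
contact_force: [0.2, -0.1, 0.5]
width: 0.46
grip_force: 40.0
t 35.1 pos [0.4644 0.0199 0.0237] yaw 91.6 F [ 0.2 -0.1  0.5] w 0.46 | shift [ 0.007  -0.0015  0.0096] turn [ 0.003 -0.001 -0.001] rows>= 0.19
```

```bash
python3 -m pendant '[[[0.006,0,0.006,0,0,0],[0.0015,0,0.0015,0,0,0],[0,0,0,0,0,0]]]' && python3 -m pendant '[[[0.0007,0,0.0007,0,0,0],[0,0,0,0,0,0]]]' 
```

```text
time_s: 35.45
tool_pos: [0.4639, 0.02, 0.0127]
eef_rot: [0.275, 0.644, 0.663, -0.266]
contact_force: [-1.9, 1.3, 4.3]
width: 0.46
grip_force: 40.0
time_s: 35.7
tool_pos: [0.4638, 0.02, 0.0127]
eef_rot: [0.275, 0.644, 0.662, -0.267]
contact_force: [-4.2, 3.1, 11.5]
width: 0.459
grip_force: 40.0
```

```bash
python3 -m pendant '[[[0,0,0,0,0,0],[0,0,0,0,0,0],[0,0,0,0,0,0],[0,0,0,0,0,0]]]' 0.2 && python3 -m pendant '[[[0,0,-0.02,0,0,0],[0,0,-0.05,0,0,0],[0,0,-0.05,0,0,0],[-0.03,0,-0.03,0,0,0],[0,0,0,0,0,0]]]' 0 
python3 - <<'E'
from h import *
a=snap('side','side9'); cv2.imwrite('pics/v9.png',cv2.resize(a['pixels'][180:270,300:400],(660,600))[:,:,::-1])
plan([.463,.03,.2],R=tilt(np.radians(91.6),np.pi/4))
E
```

```text
time_s: 36.2
tool_pos: [0.4633, 0.0198, 0.0105]
eef_rot: [0.274, 0.643, 0.663, -0.266]
contact_force: [0.1, -1.1, -0.7]
width: 0.782
grip_force: 0.0
time_s: 36.83
tool_pos: [0.4633, 0.1072, 0.1427]
eef_rot: [0.276, 0.645, 0.663, -0.262]
contact_force: [-0.4, -0.2, 0.2]
width: 1.0
grip_force: 0.0
t 36.9 pos [0.4619 0.1063 0.1404] yaw 91.5 F [-0.7 -0.7 -1. ] w 0.999 | shift [-0.0961 -0.0011  0.0114] turn [0.005 1.568 0.003] rows>= 8.43
```

View pics/v9.png

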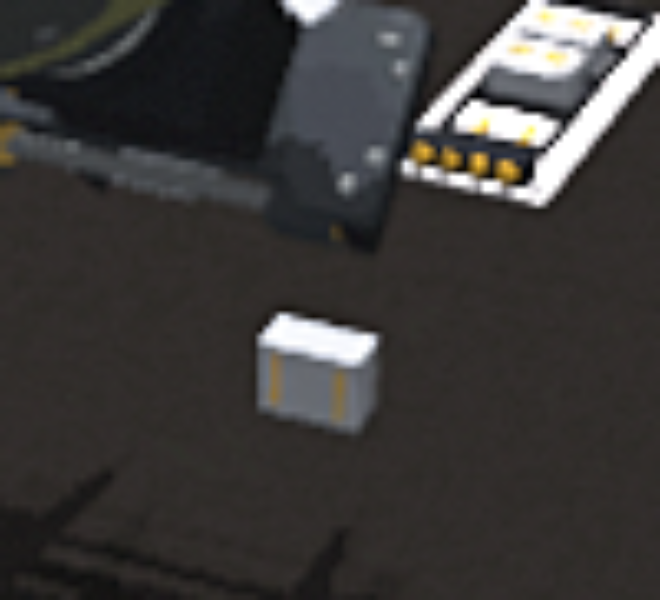

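The module now stands on its side at (318,375), strips towards +y, with the seated modules undisturbed. Second half of the flip next.

```bash
python3 -m pendant '[[[-0.0367,0,0.0273,0,0,0],[-0.0367,0,0.0273,0,0,0],[-0.0367,0,0.0273,0,0,0],[0,0,0,0,0.157,0],[0,0,0,0,0.157,0]]]' 0 && python3 -m pendant '[[[0,0,0,0,0.157,0],[0,0,0,0,0.157,0],[0,0,0,0,0.157,0],[0,0,0,0,0.157,0],[0,0,0,0,0.157,0]]]' && python3 -m pendant '[[[0,0,0,0,0.157,0],[0,0,0,0,0.157,0],[0,0,0,0,0.157,0],[0,0,0,0,0,0],[0,0,0,0,0,0]]]' 
python3 - <<'E'
from h import *
im=np.load('pics/side9.npz')
print(ray(im,339.1,242.4,0),ray(im,354.8,245.5,0))
T=tilt(np.radians(91.6),np.pi/4)
plan([.463,-.017,.055],R=T)
E
```

```text
time_s: 37.5
tool_pos: [0.4639, -0.0309, 0.1565]
eef_rot: [0.165, 0.677, 0.698, -0.161]
contact_force: [-0.0, 0.2, 0.1]
width: 0.996
grip_force: 0.0
time_s: 38.12
tool_pos: [0.4645, -0.0308, 0.1576]
eef_rot: [-0.114, 0.688, 0.708, 0.111]
contact_force: [-1.1, 0.3, -0.4]
width: 1.0
grip_force: 0.0
time_s: 38.75
tool_pos: [0.4647, -0.0307, 0.1576]
eef_rot: [-0.275, 0.644, 0.663, 0.266]
contact_force: [0.4, -0.2, -1.2]
width: 0.998
grip_force: 0.0
[0.48015674 0.04070749 0.        ] [0.43584433 0.03604326 0.        ]
t 38.8 pos [ 0.4647 -0.0307  0.1576] yaw 91.7 F [ 0.4 -0.2 -1.2] w 0.998 | shift [-0.0627 -0.0012  0.0823] turn [-0.002  0.001  0.001] rows>= 1.66
```

```bash
python3 -m pendant '[[[-0.031,-0.0005,0.042,0,0,0],[-0.031,-0.0005,0.042,0,0,0],[0,0,0.025,0,0,0],[0,0,0.02,0,0,0],[0,0,0,0,0,0]]]'
python3 - <<'E'
from h import *
a=snap('wrist','wrist10'); cv2.imwrite('pics/v10.png',cv2.resize(a['pixels'],(480,300))[:,:,::-1])
plan([.463,.0272,.0128],R=tilt(np.radians(91.6),np.pi/4))
print([proj(a,[x,y,z]).round(0) for x,y,z in((.441,.035,.034),(.441,.011,.034),(.485,.035,.034),(.485,.011,.034))])
E
```

```text
time_s: 39.38
tool_pos: [0.462, 0.0176, 0.0228]
eef_rot: [-0.275, 0.643, 0.664, 0.266]
contact_force: [-0.1, 0.1, -0.4]
width: 1.001
grip_force: 0.0
t 39.4 pos [0.4629 0.0167 0.0236] yaw 91.9 F [ 0.4  0.1 -0.1] w 0.999 | shift [-0.0002  0.0004  0.015 ] turn [-0.002  0.001  0.004] rows>= 0.24
[array([280., 207.]), array([275., 250.]), array([366., 209.]), array([368., 253.])]
```

View pics/v10.png

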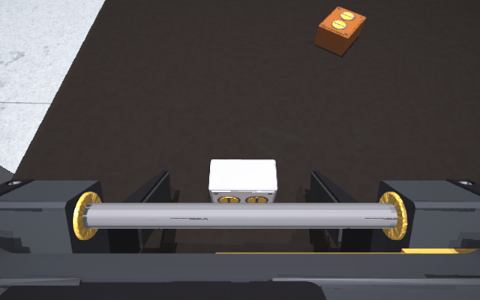

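The wrist view shows the standing module's top face at (243,175), with the screws on its −y side, between the fingers and matching the predicted edges. Gripping.

```bash
python3 -m pendant '[[[0,0,0.014,0,0,0],[0,0,0,0,0,0],[0,0,0,0,0,0]]]' && python3 -m pendant '[[[0,0,0,0,0,0],[0,0,0,0,0,0],[0,0,0,0,0,0],[0,0,0,0,0,0],[0,0,0,0,0,0]]]' 1 40 && python3 -m pendant '[[[0,0,0,0,0,0],[0,0,0,0,0,0],[0,0,0,0,0,0],[0,0,0,0,0,0]]]' && python3 -m pendant '[[[0.02,0,-0.02,0,0,0],[0.035,0,-0.035,0,0,0],[0.025,0,-0.025,0,0,0],[0,0,0,0,0,0],[0,0,0,0,0,0]]]'
```

```text
time_s: 39.8
tool_pos: [0.4625, 0.0259, 0.0132]
eef_rot: [-0.274, 0.643, 0.663, 0.266]
contact_force: [-0.9, 0.6, 0.1]
width: 1.004
grip_force: 0.0
time_s: 40.42
tool_pos: [0.4622, 0.0261, 0.013]
eef_rot: [-0.274, 0.643, 0.663, 0.266]
contact_force: [-0.3, 0.5, 0.9]
width: 0.528
grip_force: 0.0
time_s: 40.92
tool_pos: [0.4623, 0.0261, 0.013]
eef_rot: [-0.274, 0.643, 0.663, 0.266]
contact_force: [-0.4, 0.0, -0.1]
width: 0.461
grip_force: 40.0
time_s: 41.55
tool_pos: [0.4616, 0.0263, 0.1251]
eef_rot: [-0.275, 0.644, 0.663, 0.266]
contact_force: [-0.0, 0.2, -0.9]
width: 0.46
grip_force: 40.0
```

```bash
python3 -m pendant '[[[0,0,0,0,-0.157,0],[0,0,0,0,-0.157,0],[0,0,0,0,-0.157,0],[0,0,0,0,-0.157,0],[0,0,0,0,-0.157,0]]]' && python3 -m pendant '[[[0,0,0,0,-0.157,0],[0,0,0,0,-0.157,0],[0,0,0,0,-0.157,0],[0,0,0,0,-0.157,0],[0,0,0,0,-0.157,0]]]' && python3 -m pendant '[[[0,0,0,0,0,0],[0.028,0,0.028,0,0,0],[0.028,0,0.028,0,0,0],[0.0145,0,0.0145,0,0,0],[0,0,0,0,0,0]]]' && python3 -m pendant '[[[0,0,0,0,0,0],[0,0,0,0,0,0]]]'
python3 -c "
from h import *
plan([.4625,.026,.0085],R=tilt(np.radians(91.6),-np.pi/4))"
```

```text
time_s: 42.18
tool_pos: [0.4613, 0.0261, 0.1246]
eef_rot: [0.001, 0.696, 0.718, -0.002]
contact_force: [-0.7, 0.6, -1.2]
width: 0.462
grip_force: 40.0
time_s: 42.8
tool_pos: [0.4613, 0.0263, 0.1246]
eef_rot: [0.276, 0.642, 0.663, -0.269]
contact_force: [0.2, -0.6, -1.7]
width: 0.462
grip_force: 40.0
time_s: 43.42
tool_pos: [0.4605, 0.025, 0.0247]
eef_rot: [0.273, 0.643, 0.663, -0.268]
contact_force: [0.4, 0.5, -0.1]
width: 0.459
grip_force: 40.0
time_s: 43.68
tool_pos: [0.4632, 0.0264, 0.0277]
eef_rot: [0.275, 0.644, 0.663, -0.265]
contact_force: [-0.1, -0.2, -1.1]
width: 0.461
grip_force: 40.0
t 43.7 pos [0.4632 0.0264 0.0277] yaw 91.6 F [-0.1 -0.2 -1.1] w 0.461 | shift [ 0.0133 -0.0008  0.0138] turn [ 0.003 -0.002 -0.   ] rows>= 0.31
```

```bash
python3 -m pendant '[[[0.008,0,0.008,0,0,0],[0.0035,0,0.0035,0,0,0],[0,0,0,0,0,0],[0,0,0,0,0,0]]]' && python3 -m pendant '[[[0.001,0,0.001,0,0,0],[0,0,0,0,0,0]]]'
```

```text
time_s: 44.18
tool_pos: [0.4623, 0.0262, 0.0101]
eef_rot: [0.274, 0.643, 0.663, -0.266]
contact_force: [0.8, -0.2, -0.0]
width: 0.457
grip_force: 40.0
time_s: 44.42
tool_pos: [0.4623, 0.0262, 0.0087]
eef_rot: [0.275, 0.643, 0.663, -0.266]
contact_force: [0.0, 0.1, -1.1]
width: 0.462
grip_force: 40.0
```

```bash
python3 -m pendant '[[[0,0,0,0,0,0],[0,0,0,0,0,0],[0,0,0,0,0,0],[0,0,0,0,0,0]]]' 0.2 && python3 -m pendant '[[[0,0,-0.02,0,0,0],[0,0,-0.05,0,0,0],[0,0,-0.05,0,0,0],[-0.04,0,-0.03,0,0,0],[0,0,0,0,0.157,0]]]' 0 && python3 -m pendant '[[[0,0,0,0,0.157,0],[0,0,0,0,0.157,0],[0,0,0,0,0.157,0],[0,0,0,0,0.157,0],[0,0,0,0,0,0]]]' && python3 -m pendant '[[[-0.0625,0,-0.02,0,0,0],[-0.06,0,-0.02,0,0,0],[0,0,0,0,0,0],[0,0,0,0,0,0]]]'
python3 - <<'E'
from h import *
a=snap('wrist','wrist11')
blobs(a,.024,(230,60,400,200))
p=a['pixels'].astype(int); m=((p[:,:,0]-p[:,:,2])>60).astype(np.uint8); m[:60]=0;m[220:]=0;m[:,:230]=0;m[:,400:]=0
n,l,st,c=cv2.connectedComponentsWithStats(m); print([(st[i].tolist()) for i in range(1,n) if st[i,4]>10])
plan([.463,.03,.012],yaw=np.radians(91.6))
E
```

```text
time_s: 44.92
tool_pos: [0.4623, 0.0262, 0.0088]
eef_rot: [0.275, 0.643, 0.663, -0.266]
contact_force: [-0.8, 0.2, 0.2]
width: 0.784
grip_force: 0.0
time_s: 45.55
tool_pos: [0.4617, 0.1071, 0.1466]
eef_rot: [0.222, 0.662, 0.684, -0.211]
contact_force: [-1.4, 0.3, -0.7]
width: 1.001
grip_force: 0.0
time_s: 46.18
tool_pos: [0.4604, 0.1027, 0.1447]
eef_rot: [0.001, 0.698, 0.717, 0.001]
contact_force: [-0.2, 0.2, 0.3]
width: 1.001
grip_force: 0.0
time_s: 46.68
tool_pos: [0.4633, -0.0137, 0.1817]
eef_rot: [-0.0, 0.696, 0.718, -0.0]
contact_force: [-1.1, 0.5, 0.2]
width: 1.001
grip_force: 0.0
px [240. 197.] at 0.3896 -0.0257 size 21.9 5.8 ang 1.8 rgb [78 71 71]
px [323. 137.] at 0.4581 0.0354 size 158.3 123.8 ang 1.7 rgb [255 252 255]
[[303, 132, 7, 14, 81], [311, 132, 7, 15, 81], [324, 132, 15, 14, 147]]
t 46.7 pos [ 0.4631 -0.0133  0.1813] yaw 91.8 F [0.6 0.1 0.4] w 1.001 | shift [0.0433 0.0016 0.1692] turn [-0.002 -0.     0.004] rows>= 2.8
```

```bash
python3 - <<'E'
from h import *
im=np.load('pics/wrist11.npz')
a,b=ray(im,310.5,139.4,.024),ray(im,331.5,139,.024); print(a,b,(a+b)/2,np.degrees(np.arctan2(*(b-a)[[1,0]])))
blobs(im,.024,(230,60,400,200),thr=380)
plan(np.append(((a+b)/2)[:2],.012),yaw=np.radians(91.6))
E
```

```text
[0.45330257 0.02967788 0.024     ] [0.47241068 0.03062277 0.024     ] [0.46285662 0.03015033 0.024     ] 2.830946537243208
px [320. 138.] at 0.4628 0.0297 size 44.6 34.2 ang 1.8 rgb [255 255 255]
t 46.7 pos [ 0.4631 -0.0133  0.1813] yaw 91.8 F [0.6 0.1 0.4] w 1.001 | shift [0.0434 0.0015 0.1693] turn [-0.002 -0.     0.004] rows>= 2.8
```

C now lies screws up at (0.463, 0.030), measured 44.6×34.2 mm at 1.8°. Picking it up vertically.

```bash
python3 -m pendant '[[[0.0217,0.0005,0.045,0,0,0],[0.0217,0.0005,0.045,0,0,0],[0,0,0.04,0,0,0],[0,0,0.02,0,0,0],[0,0,0,0,0,0]]]' 0 25 && python3 -c "
from h import *
plan([.4628,.0298,.0125],yaw=np.radians(91.7))"
```

```text
time_s: 47.35
tool_pos: [0.4605, 0.0304, 0.0293]
eef_rot: [-0.002, 0.695, 0.719, -0.002]
contact_force: [0.0, -0.8, 0.3]
width: 0.998
grip_force: 0.0
t 47.4 pos [0.4605 0.0304 0.0293] yaw 91.9 F [ 0.  -0.8  0.3] w 0.998 | shift [-0.0007  0.0023  0.0168] turn [-0.006 -0.     0.004] rows>= 0.27
```

```bash
python3 -m pendant '[[[0,0.0015,0.015,0,0,0],[0,0,0,0,0,0]]]' && python3 -m pendant '[[[0,0,0,0,0,0],[0,0,0,0,0,0],[0,0,0,0,0,0],[0,0,0,0,0,0],[0,0,0,0,0,0]]]' 1 25 && python3 -m pendant '[[[0,0,0,0,0,0],[0,0,0,0,0,0],[0,0,0,0,0,0],[0,0,0,0,0,0]]]' && python3 -m pendant '[[[0,0,-0.03,0,0,0],[0,0,-0.06,0,0,0],[-0.03,0,-0.03,0,0,0],[-0.06,0,0,0,0,0],[-0.06,0,0,0,0,0.026]]]' && python3 -m pendant '[[[-0.06,0,0,0,0,0.026],[0,0,0,0,0,0],[0,0,0,0,0,0]]]'
python3 -c "
from h import *
plan([.4783,-.2505,.05],yaw=np.radians(88.7))"
```

```text
time_s: 47.6
tool_pos: [0.4643, 0.029, 0.0164]
eef_rot: [-0.0, 0.696, 0.718, -0.0]
contact_force: [1.1, 0.1, -0.3]
width: 1.002
grip_force: 0.0
time_s: 48.22
tool_pos: [0.4647, 0.0285, 0.017]
eef_rot: [0.0, 0.696, 0.718, 0.0]
contact_force: [0.6, -0.2, 0.1]
width: 0.533
grip_force: 0.0
time_s: 48.72
tool_pos: [0.4645, 0.0286, 0.0169]
eef_rot: [-0.0, 0.696, 0.718, -0.0]
contact_force: [-1.5, -0.7, 1.4]
width: 0.457
grip_force: 25.0
time_s: 49.35
tool_pos: [0.4697, -0.1227, 0.1378]
eef_rot: [0.001, 0.705, 0.709, 0.001]
contact_force: [0.9, 0.5, -1.4]
width: 0.458
grip_force: 25.0
time_s: 49.72
tool_pos: [0.4692, -0.1811, 0.1365]
eef_rot: [-0.0, 0.715, 0.699, 0.0]
contact_force: [0.7, 0.2, -0.9]
width: 0.459
grip_force: 25.0
t 49.7 pos [ 0.4692 -0.1811  0.1365] yaw 88.7 F [ 0.7  0.2 -0.9] w 0.459 | shift [-0.0693  0.0107  0.0864] turn [-0.001 -0.001  0.   ] rows>= 1.78
```

```bash
python3 -m pendant '[[[-0.0235,0.0035,0.028,0,0,0],[-0.0235,0.0035,0.028,0,0,0],[-0.0235,0.0035,0.028,0,0,0],[0,0,0,0,0,0],[0,0,0,0,0,0]]]' && python3 -c "
from h import *
plan([.478,-.2517,.026],yaw=np.radians(88.7))"
```

```text
time_s: 50.35
tool_pos: [0.4789, -0.2507, 0.0535]
eef_rot: [0.0, 0.714, 0.7, 0.0]
contact_force: [0.9, 0.5, -0.4]
width: 0.457
grip_force: 25.0
t 50.4 pos [ 0.4789 -0.2507  0.0535] yaw 88.8 F [ 0.9  0.5 -0.4] w 0.457 | shift [-0.001  -0.0009  0.0275] turn [ 0.    -0.     0.002] rows>= 0.44
```

```bash
python3 -m pendant '[[[-0.001,-0.001,0.016,0,0,0],[0,0,0.01,0,0,0],[0,0,0,0,0,0],[0,0,0,0,0,0]]]' && python3 -m pendant '[[[0,0,0.005,0,0,0],[0,0,0,0,0,0],[0,0,0,0,0,0]]]'
```

```text
time_s: 50.85
tool_pos: [0.4774, -0.253, 0.027]
eef_rot: [0.0, 0.715, 0.699, 0.0]
contact_force: [0.5, -0.3, 0.1]
width: 0.46
grip_force: 25.0
time_s: 51.22
tool_pos: [0.4773, -0.2531, 0.0219]
eef_rot: [0.0, 0.715, 0.699, 0.0]
contact_force: [-0.1, -0.8, -1.2]
width: 0.457
grip_force: 25.0
```

```bash
python3 -m pendant '[[[0,0,0,0,0,0],[0,0,0,0,0,0],[0,0,0,0,0,0],[0,0,0,0,0,0]]]' 0.3 && python3 -m pendant '[[[0,0,-0.01,0,0,0],[0,0,-0.06,0,0,0],[0,0,-0.06,0,0,0],[0,0,-0.06,0,0,0],[0,0,-0.05,0,0,0]]]' 0 && python3 -m pendant '[[[0,0,0,0,0,0],[0,0,0,0,0,0],[0,0,0,0,0,0]]]'
python3 - <<'E'
from h import *
a=snap('wrist','wrist12'); cv2.imwrite('pics/v12.png',cv2.resize(a['pixels'][60:280,240:480],(655,600))[:,:,::-1])
plan([.622,-.216,.1],yaw=np.radians(88.7))
blobs(a,.043,(380,0,520,270),thr=450,mn=400)
for y in(-.2505,-.2955,-.3403):print(proj(a,[.477,y,.028]).round(1))
E
```

```text
time_s: 51.72
tool_pos: [0.4774, -0.253, 0.022]
eef_rot: [0.0, 0.715, 0.699, 0.0]
contact_force: [0.0, 0.1, -0.0]
width: 0.695
grip_force: 0.0
time_s: 52.35
tool_pos: [0.4776, -0.2531, 0.2658]
eef_rot: [0.002, 0.715, 0.699, 0.0]
contact_force: [0.8, 0.3, 0.8]
width: 0.999
grip_force: 0.0
time_s: 52.72
tool_pos: [0.4764, -0.2524, 0.2597]
eef_rot: [-0.002, 0.715, 0.699, -0.0]
contact_force: [-0.2, 0.8, -0.3]
width: 1.0
grip_force: 0.0
t 52.8 pos [ 0.4765 -0.2525  0.2596] yaw 88.7 F [ 0.7 -0.4 -0.5] w 0.998 | shift [0.0393 0.1452 0.1593] turn [-0.003 -0.002  0.001] rows>= 3.5
px [487. 261.] at 0.6664 -0.3569 size 44.2 21.3 ang -1.2 rgb [255 255 254]
px [455. 136.] at 0.6219 -0.22 size 192.5 69.3 ang 89.2 rgb [92 91 98]
[320.9 172.3]
[321.8 210.3]
[322.5 246.3]
```

View pics/v12.png

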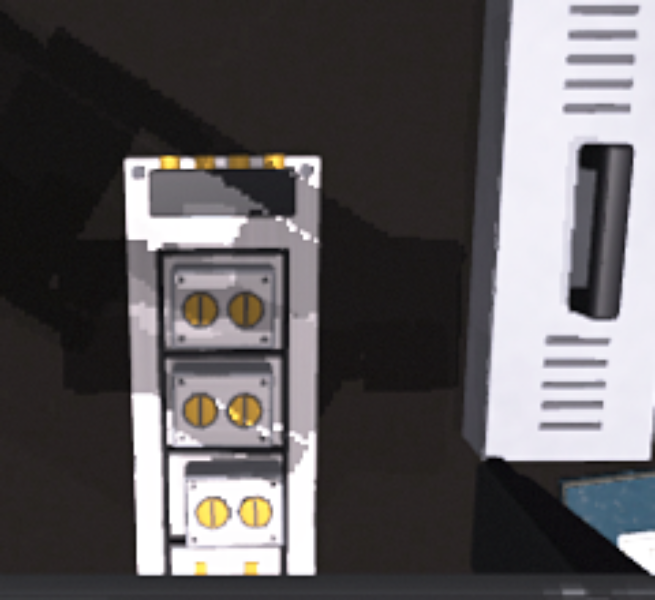

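All three show screws up in pockets 4, 3 and 2 (rows 310, 410 and 512). The pocket-2 one sits towards +x in its play, so I'll measure all three.

```bash
python3 - <<'E'
from h import *
im=np.load('pics/wrist12.npz'); f=2.7273
C=np.array([.4772,-.3183])
for n,y,a,b in(('p4',.0675,(200,310),(246,310)),('p3',.0225,(200,410),(245,411)),('p2',-.0225,(212,512),(256,512))):
    A,B=[ray(im,240+q[0]/f,60+q[1]/f,.028) for q in(a,b)]
    m=(A+B)[:2]/2; pk=C+[.0227*y,y]; print(n,m.round(4),'off mm',((m-pk)*1000).round(1),'spacing',np.hypot(*(B-A)[:2]).round(4),'ang',np.degrees(np.arctan2(*(B-A)[[1,0]])).round(1))
E
```

```text
p4 [ 0.4779 -0.2521] off mm [-0.8 -1.3] spacing 0.0193 ang -1.3
p3 [ 0.4768 -0.2958] off mm [-0.9  0. ] spacing 0.0193 ang -2.6
p2 [ 0.4809 -0.3423] off mm [ 4.2 -1.5] spacing 0.0194 ang -1.2
```

```bash
python3 - <<'E'
from h import *
w=np.load('pics/wrist12.npz'); im=snap('side','side12'); f=2.7273
p=im['pixels'].astype(int); Y=np.clip(p[:,:,0]-p[:,:,2],0,None).astype(float); Y[Y<25]=0
for n,a,b in(('p4',(200,310),(246,310)),('p3',(200,410),(245,411)),('p2',(212,512),(256,512))):
    for q in(a,b):
        X=ray(w,240+q[0]/f,60+q[1]/f,.028); e=proj(im,X); u,v=np.round(e).astype(int)
        s=Y[v-2:v+3,u-3:u+4]; g=np.mgrid[v-2:v+3,u-3:u+4]
        print(n,'pred',e.round(1),'seen',((g[1]*s).sum()/s.sum()+.5).round(1),((g[0]*s).sum()/s.sum()+.5).round(1),'w',s.sum())
    # height of top white->side edge
u0=int(proj(im,[.4809,-.3423,.028])[0])
print(p.sum(2)[170:206,376:396])
E
```

```text
p4 pred [379.  192.7] seen 379.7 193.7 w 175.0
p4 pred [373.5 191.6] seen 374.1 192.3 w 294.0
p3 pred [383.5 187.9] seen 384.2 188.7 w 467.0
p3 pred [378.2 186.7] seen 379.0 187.5 w 323.0
p2 pred [386.7 182.6] seen 387.5 183.3 w 634.0
p2 pred [381.4 181.6] seen 382.1 182.2 w 684.0
[[188 186 196 192 187 196 188 189 188 191 188 190 189 190 187 178 178 183
  179 184]
 [174 192 172 136 179 194 191 192 192 196 194 196 190 189 186 179 178 185
  188 186]
 [137 150 145 115 149 166 168 159 157 143 181 196 195 197 191 178 184 175
  181 184]
 [124 129 131 135 139 131 135 123 133 119 146 168 170 162 158 178 188 183
  187 186]
 [131 135 128 134 128 131 132 134 133 131 134 139 138 122 125 155 161 164
  173 164]
 [140 134 136 127 125 127 132 127 130 121 126 131 121 124 129 129 135 142
  137 124]
 [135 138 130 125 125 127 133 128 132 132 133 129 124 124 121 121 124 133
  129 135]
 [135 129 130 122 125 126 132 132 137 139 135 134 137 133 132 133 125 129
  129 130]
 [127 132 135 117 103  85  88  99 108 122 137 136 136 134 136 134 132 128
  130 135]
 [126 125 115  85 226 544 429 161  67  81 109 110 156
[... 1542 characters left out ...]
 538 200
   72 117]
 [309 301 298 304 316 283 276 260 170  48 151 395 513 532 541 417 184  63
   89  93]
 [312 315 313 308 326 297 299 237  94  82 463 606 566 556 465 224  39  48
   72  67]
 [193 217 245 273 325 311 248 137 105 451 637 667 593 497 281  66  53  63
   79  80]
 [131 126 145 160 203 219 126  51 328 522 557 549 513 331 107  51  71  81
   79  71]
 [161 151 141 125 119  92  64 242 387 405 441 484 372 152  51  73  80  70
   71  59]
 [142 136 148 156 117 120 170 303 351 352 413 390 215  49  54  71  63  67
   60  52]
 [425 294 100  99  25 457 703 505 307 350 323 187  60  40  49  51  51  50
   61  55]
 [398 411 249  31   0 763 765 746 746 566 239  57  28  56  56  60  46  57
   56  54]]
```

All six screws share the same side-view residual (+0.7, +0.7 px), so the modules lie flat at equal height. Fetching the cover.

```bash
python3 -m pendant '[[[0.0098,0.0363,0.03,0,0,0],[0.0098,0.0363,0.03,0,0,0],[0.0098,0.0363,0.03,0,0,0],[0.0098,0.0363,0.03,0,0,0],[0,0,0.04,0,0,0]]]' 0.3 40 && python3 -m pendant '[[[0,0,0,0,0,0],[0,0,0,0,0,0]]]' && python3 -c "
from h import *
plan([.622,-.2161,.043],yaw=np.radians(88.85))"
```

```text
time_s: 53.45
tool_pos: [0.6254, -0.2162, 0.1004]
eef_rot: [0.0, 0.714, 0.7, 0.0]
contact_force: [-0.2, -0.5, 0.7]
width: 0.703
grip_force: 0.0
time_s: 53.7
tool_pos: [0.6235, -0.2173, 0.1026]
eef_rot: [0.0, 0.715, 0.699, 0.0]
contact_force: [0.2, -0.4, 0.5]
width: 0.699
grip_force: 0.0
t 53.7 pos [ 0.6235 -0.2173  0.1026] yaw 88.7 F [ 0.2 -0.4  0.5] w 0.699 | shift [ 0.0012 -0.0015  0.0596] turn [ 0.     0.    -0.002] rows>= 0.95
```

```bash
python3 -m pendant '[[[0.001,-0.0015,0.03,0,0,-0.002],[0,0,0.024,0,0,0],[0,0,0.004,0,0,0],[0,0,0,0,0,0]]]' && python3 -m pendant '[[[0,0,0,0,0,0],[0,0,0,0,0,0],[0,0,0,0,0,0],[0,0,0,0,0,0],[0,0,0,0,0,0]]]' 1 40 && python3 -m pendant '[[[0,0,0,0,0,0],[0,0,0,0,0,0],[0,0,0,0,0,0],[0,0,0,0,0,0]]]'
```

```text
time_s: 54.2
tool_pos: [0.6228, -0.2166, 0.046]
eef_rot: [0.001, 0.714, 0.7, 0.001]
contact_force: [0.5, 0.8, 0.2]
width: 0.7
grip_force: 0.0
time_s: 54.82
tool_pos: [0.6219, -0.216, 0.0439]
eef_rot: [-0.0, 0.714, 0.7, 0.0]
contact_force: [0.8, 0.6, 0.5]
width: 0.232
grip_force: 0.0
time_s: 55.32
tool_pos: [0.622, -0.216, 0.0439]
eef_rot: [0.0, 0.714, 0.7, 0.0]
contact_force: [0.6, -0.4, -1.0]
width: 0.121
grip_force: 40.0
```

```bash
python3 -m pendant '[[[0,0,-0.02,0,0,0],[0,0,-0.035,0,0,0],[0,0,-0.035,0,0,0],[0,0,-0.02,0,0,0],[0,0,0,0,0,0]]]' && python3 -m pendant '[[[-0.0205,-0.0287,0,0,0,0],[-0.0205,-0.0287,0,0,0,0],[-0.0205,-0.0287,0,0,0,0],[-0.0205,-0.0287,0,0,0,0],[-0.0205,-0.0287,0,0,0,0]]]' && python3 -m pendant '[[[0,0,0.04,0,0,0],[0,0,0.02,0,0,0],[0,0,0,0,0,0],[0,0,0,0,0,0]]]'
python3 -c "
from h import *
plan([.4765,-.3162,.075],yaw=np.radians(88.8))"
```

```text
time_s: 55.95
tool_pos: [0.6229, -0.2165, 0.1565]
eef_rot: [0.002, 0.714, 0.7, 0.001]
contact_force: [-1.1, -0.8, -2.3]
width: 0.122
grip_force: 40.0
time_s: 56.58
tool_pos: [0.4743, -0.3153, 0.1516]
eef_rot: [-0.002, 0.714, 0.7, -0.0]
contact_force: [0.2, -1.1, -2.8]
width: 0.121
grip_force: 40.0
time_s: 57.08
tool_pos: [0.4771, -0.3157, 0.0945]
eef_rot: [0.0, 0.714, 0.7, 0.0]
contact_force: [0.5, 0.7, -1.9]
width: 0.122
grip_force: 40.0
t 57.1 pos [ 0.4771 -0.3157  0.0945] yaw 88.9 F [ 0.5  0.7 -1.9] w 0.122 | shift [-0.0005 -0.0006  0.0195] turn [0.001 0.    0.002] rows>= 0.31
```

```bash
python3 -m pendant '[[[0,-0.0005,0.018,0,0,0],[0,0,0.015,0,0,0],[0,0,0,0,0,0],[0,0,0,0,0,0]]]' && python3 -c "
from h import *
plan([.4765,-.3162,.05],yaw=np.radians(88.8))" && python3 -m pendant '[[[0,0,0.005,0,0,0],[0,0,0.003,0,0,0],[0,0,0,0,0,0]]]'
```

```text
time_s: 57.58
tool_pos: [0.4759, -0.3156, 0.0608]
eef_rot: [-0.0, 0.714, 0.7, -0.0]
contact_force: [0.7, -0.7, -2.5]
width: 0.12
grip_force: 40.0
t 57.6 pos [ 0.4759 -0.3156  0.0608] yaw 88.9 F [ 0.7 -0.7 -2.5] w 0.12 | shift [-0.0006  0.0006  0.0108] turn [-0.    -0.     0.001] rows>= 0.17
time_s: 57.95
tool_pos: [0.4757, -0.3154, 0.0526]
eef_rot: [-0.0, 0.714, 0.7, -0.0]
contact_force: [-0.6, 0.2, -1.9]
width: 0.126
grip_force: 40.0
```

```bash
python3 -m pendant '[[[0,0,0.003,0,0,0],[0,0,0.0015,0,0,0],[0,0,0,0,0,0]]]' && python3 -m pendant '[[[0,0,0.001,0,0,0],[0,0,0,0,0,0],[0,0,0,0,0,0]]]'
```

```text
time_s: 58.32
tool_pos: [0.4757, -0.3155, 0.0482]
eef_rot: [-0.0, 0.714, 0.7, -0.0]
contact_force: [-0.3, 0.0, -2.5]
width: 0.121
grip_force: 40.0
time_s: 58.7
tool_pos: [0.4761, -0.3157, 0.0478]
eef_rot: [0.0, 0.714, 0.7, 0.0]
contact_force: [1.1, 0.6, -0.4]
width: 0.119
grip_force: 40.0
```

Contact at the base plate (TCP 0.0478 ≈ 0.0439 + 4 mm). Releasing and clearing.

```bash
python3 -m pendant '[[[0,0,0,0,0,0],[0,0,0,0,0,0],[0,0,0,0,0,0],[0,0,0,0,0,0],[0,0,0,0,0,0]]]' 0.3 && python3 -m pendant '[[[0,0,-0.03,0,0,0],[0,0,-0.05,0,0,0],[0,0,-0.06,0,0,0],[0,0,-0.06,0,0,0],[0,0,0,0,0,0]]]' 0 && python3 -m pendant '[[[0.05,0,-0.03,0,0,0],[0.05,0,-0.03,0,0,0],[0,0,0,0,0,0],[0,0,0,0,0,0]]]'
python3 - <<'E'
from h import *
a=snap('wrist','wrist13'); s0=np.load('pics/side0.npz'); b=snap('side','side13')
d=np.abs(b['pixels'].astype(int)-s0['pixels'].astype(int)).sum(2)
for n,(x0,y0,x1,y1) in dict(cover=(355,165,408,215),jar=(175,248,206,282),tape=(303,172,328,190),marker=(325,305,356,368)).items(): print(n,'diff px',int((d[y0:y1,x0:x1]>120).sum()),'of',(y1-y0)*(x1-x0))
blobs(a,.043,(240,60,380,265),thr=300,mn=400)
# handle & edges
s=a['pixels'].astype(int).sum(2)
print(proj(a,[.4772,-.3165,.071]),proj(a,[.4772+.035,-.3165,.043]),proj(a,[.4772-.035,-.3165,.043]))
v=int(proj(a,[.4772,-.3165,.071])[1])
for r in(v-15,v,v+10): print(r,s[r,285:350])
E
```

```text
time_s: 59.32
tool_pos: [0.4759, -0.3156, 0.0474]
eef_rot: [-0.0, 0.714, 0.7, -0.0]
contact_force: [1.0, -0.3, -0.1]
width: 0.59
grip_force: 0.0
time_s: 59.95
tool_pos: [0.4784, -0.3176, 0.255]
eef_rot: [0.006, 0.714, 0.7, 0.001]
contact_force: [0.6, -0.1, -0.9]
width: 0.998
grip_force: 0.0
time_s: 60.45
tool_pos: [0.4775, -0.2156, 0.3061]
eef_rot: [-0.001, 0.714, 0.7, -0.0]
contact_force: [-0.2, -0.1, -1.8]
width: 1.001
grip_force: 0.0
cover diff px 295 of 2650
jar diff px 0 of 1054
tape diff px 0 of 450
marker diff px 0 of 1953
px [321. 211.] at 0.4781 -0.264 size 155.7 77.7 ang 89.5 rgb [116 114 124]
[321.49646005 254.98986861] [348.42076069 246.14103425] [294.45300323 247.1260973 ]
239 [131 131 132 131 124  99 273 765 765 756 744 744 744 744 743 742 742 741
 741 742 742 743 743 744 744 744 746 747 750 716 714 445 163 229 253 257
 256 258 263 213 107 377 740 751 743 742 742 740 742 742 744 745 746 745
 744 742 739 738 738 739 739 739 729 761 765]
254 [130 131 129 132 133 120  84 585 765 743 749 756 749 753 755 744 739 739
 739 739 738 739 739 740 741 741 742 744 744 750 729 438 155 202 232 235
 234 234 238 206 103 380 739 750 744 741 741 741 739 739 739 739 739 739
 740 743 743 743 742 742 742 741 738 765 765]
264 [132 129 133 130 129 118  79 682 765 748 749 752 752 752 752 752 752 752
 752 752 752 752 752 752 752 753 754 756 742 724 739 478 161 187 214 220
 219 223 222 192  81 735 755 743 742 739 739 738 738 737 738 739 739 739
 739 740 740 740 740 740 739 743 703 765 765]
```

```bash
python3 - <<'E'
from h import *
a=np.load('pics/side0.npz')['pixels'];b=np.load('pics/side13.npz')['pixels']
ga,gb=[cv2.cvtColor(x,cv2.COLOR_RGB2GRAY) for x in(a,b)]
t=ga[166:210,360:404]; r=cv2.matchTemplate(gb[160:216,354:410],t,cv2.TM_CCOEFF_NORMED); print(cv2.minMaxLoc(r)[1::2], r.round(2)[4:9,4:9])
h=cv2.phaseCorrelate(ga[160:216,354:410].astype(np.float32),gb[160:216,354:410].astype(np.float32)); print(h)
plan([.4,-.2,.3])
E
```

```text
(0.903374433517456, (6, 6)) [[0.26 0.39 0.55 0.7  0.73]
 [0.39 0.57 0.75 0.81 0.68]
 [0.53 0.75 0.9  0.8  0.59]
 [0.6  0.78 0.77 0.61 0.44]
 [0.65 0.66 0.55 0.4  0.27]]
((0.15372431819012178, -0.14681432910152736), 0.8290956115722656)
t 60.5 pos [ 0.4772 -0.2161  0.3053] yaw 88.8 F [ 0.8 -1.  -0.6] w 1.002 | shift [ 0.0144 -0.0775  0.0056] turn [0. 0. 0.] rows>= 1.26
```

The cover is back within 0.2 px of where it started, the bystanders are unmoved, and the robot is clear. Handing in.

```bash
python3 -c "
from cell import manip
print(manip.finish_job())"
```

```text
the job is handed in; nothing more can be done
None
```

I handed the job in at about 60 s: the three modules on the bench are in pockets 2, 3 and 4 with screws up (one had to be turned over), the cover is back down on the base plate, and the jar, tape and marker have not moved; no verdict came back.

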